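# Walk a double-ended contact stamp over three culture dishes and close the dishes

### The arm

A 6-joint arm with a two-finger parallel gripper is mounted at the origin on the work surface. World frame = base frame: x ahead of the robot, y to its left, z up, the work surface at z = 0. Lengths are in m, angles in rad, forces in N, time in s.
With the tool pointing down it reaches from about 0.25 to 0.85 m from the base axis. Payload 12.5 kg.
Tool frame: the origin (TCP) lies midway between the tips of the shut fingers; the grasp point (between the pads) lies 19 mm behind it; z points along the fingers, y is the line along which they close (so a half turn about z gives the same grasp; the last joint's range is limited). The gripper opens to 93 mm and grips with 3 to 60 N. Pads are 15 mm wide; open, the fingers measure 128 mm over their backs; the gripper's body (75 mm by 188 mm) begins 65 mm behind the grasp point.
Start: joints at [1.056, 0.351, 1.652, -0, 1.139, -0.085], TCP at [0.229, 0.5, 0.219] pointing down, gripper open.
Joint ranges: [-2.75, 2.75], [-0.79, 2.1], [0.01, 2.65], [-1.57, 4.71], [0.07, 3.14], [-2.87, 2.87]. Speed limits (rad/s): [2.22, 2.22, 2.79, 3.14, 3.14, 3.14].

### API

Orientations are given as a unit quaternion [w, x, y, z].
In Python, from plant import sensors, imaging, env gives the robot as it stands. The module is installed in compiled form; this text tells all that it offers.
- The arm moves only by the shell command python3 -m jog 'ROWS'. ROWS is JSON, one flat list of numbers, 7 for each row, row after row: the opening, from -1 (shut) to 1 (fully open), then the shift along the tool's x, y, z in mm, then the turn, a rotation vector about the tool's x, y, z in rad. In form: [claw, x, y, z, ax, ay, az, claw, x, y, z, ax, ay, az, ...]. A call has 1 to 5 rows; each row is the pose to reach, as a shift and turn from the pose commanded when the call began, along the tool's axes at that moment; what a row does not reach only later rows make up. A row lasts 1/12 s, in which the tool goes at most 41.7 mm and 7.16 degrees, less where a joint would pass 70% of its speed; a pose out of reach is approached as far as the arm can. A call with a gripper value outside its range is refused whole. The fingers move at their own pace and stop on an object; the grip force is fixed at half the most. Time passes only in rows, so rows that repeat a pose let the fingers close. It gives the time, the measured TCP pose, the force, the opening and the grip force at its end, in the units of the state.
- sensors.read_state(): the state, without advancing time (a new reading comes with each control period).
- imaging.get_image(name): name is "scene" or "top" or "wrist"; returns the picture (480x640x3 uint8, red, green, blue); there is no depth.
- imaging.camera_params(name): a dict with "fov_y" (degrees; the focal length in pixels is half the picture's height over the tangent of half this angle, whatever the lens; pixels are square), "cx", "cy" (the principal point, pixels), "view" (4x4, takes a point from world to camera coordinates). Camera axes: x right, y up, looking along -z (the intrinsics and any distortion apply to the point x, -y, -z); pixel columns grow to the right and rows downward; lengths in m; the calibration is good to about 2 mm. The wrist camera is an equidistant fisheye: a pixel r from the principal point sees the ray r / f radians off the axis. A picture is of the moment at which its call begins: read the wrist's pose just before it. camera_params takes no time and is no camera call; for the wrist camera it gives the pose at the moment of the call.
- env.close_job(): hands the job in; it is judged then, once.
The state is a dict: "time_s": time; "q": joint angles; "qd": joint speeds; "joint_efforts": joint torques, N m; "tool_pos": TCP position; "eef_rot": TCP orientation; "contact_force": force on the tool from outside, world axes, zero at the start; "wrist_torque": the same for the moment, N m; "gripper_width": finger opening in m; "grip_force": force on a finger pad.
Only numpy, scipy, OpenCV 4.12 (cv2) and the standard library are available. Lean on these libraries where they do the work, as an engineer would, in place of code of your own. Each camera call takes 0.05 s, during which the arm holds its last target. There are 200 camera calls.

### The job

Inoculate the three dishes on the white rack with the long two-ended stamp by walking it end over end: stand it on its green end on dish 1, lay it over flat across to dish 2, stand it on its orange end on dish 2, lay it flat across to dish 3, and stand it on its green end on dish 3; each time centred and upright for a moment, and never lift the whole stamp more than about 3 cm clear of the dishes. Then bring it over just as low and leave it standing on its green end in the middle of the blue pad. Finally press every pink lid on the bench (two or three) onto a dish of its own until it is fully home and level, leave any spare dish open, and do not disturb the other things on the bench.

Things in the scene. Friction and masses are not known exactly. Their poses are not given: they have to be found in the camera images.
- stamp: white square bar, 120 mm long, 36 x 36 mm in section, 250 g, with a green end and an orange end (18 mm of colour each) and a flat aluminium strip midway; origin at its centre; its x axis runs along it from the green end to the orange end. At the start it lies along the rack, green end leading, on the grey rest block and the edge of dish 1
- green_end (a point): centre of the stamp's green end face
- orange_end (a point): centre of the stamp's orange end face
- rack: fixed white board 530 x 110 x 8 mm with, in a row along its own +y (the walking direction), a grey rest block (70 x 50 mm, top 24 mm above the bench, centre at y = -205 mm) and dishes 1, 2, 3 at y = -90, 66 and 222 mm. Origin on the bench under its centre line; z up. The dishes are 156 mm apart, the stamp's length plus its width
- dish1 (a point): centre of the amber agar surface of dish 1 (next to the rest block), 24 mm above the bench. The dish is a round, flat-topped block of 76 mm diameter, 13 mm high, on a clear flange of 96 mm diameter; the flange's top is 11 mm above the bench
- dish2 (a point): centre of the amber agar surface of dish 2 (the middle one), 24 mm above the bench. The dish is a round, flat-topped block of 76 mm diameter, 13 mm high, on a clear flange of 96 mm diameter; the flange's top is 11 mm above the bench
- dish3 (a point): centre of the amber agar surface of dish 3 (the last one), 24 mm above the bench. The dish is a round, flat-topped block of 76 mm diameter, 13 mm high, on a clear flange of 96 mm diameter; the flange's top is 11 mm above the bench
- seat1 (a point): centre of dish 1 at the level of its flange top, 11 mm above the bench: the lid's origin comes here when the lid is home. Four small sprung catches round the dish's side hold a loosely laid lid about 7 to 10 mm too high; roughly 5 to 15 N of level push drives it down past them to the flange
- seat2 (a point): centre of dish 2 at the level of its flange top, 11 mm above the bench: the lid's origin comes here when the lid is home. Four small sprung catches round the dish's side hold a loosely laid lid about 7 to 10 mm too high; roughly 5 to 15 N of level push drives it down past them to the flange
- seat3 (a point): centre of dish 3 at the level of its flange top, 11 mm above the bench: the lid's origin comes here when the lid is home. Four small sprung catches round the dish's side hold a loosely laid lid about 7 to 10 mm too high; roughly 5 to 15 N of level push drives it down past them to the flange
- lid1: pink round lid, 88 mm outside diameter, 60 g: a skirt of 81 mm inside diameter and 16 mm depth, a 3 mm top, and a round knob of 24 mm diameter and 22 mm height on top (41 mm high in all); it lies skirt down on the bench; origin at the centre of the skirt's lower edge, z up. Lids are alike and fit any dish; one may be absent
- lid2: pink round lid, 88 mm outside diameter, 60 g: a skirt of 81 mm inside diameter and 16 mm depth, a 3 mm top, and a round knob of 24 mm diameter and 22 mm height on top (41 mm high in all); it lies skirt down on the bench; origin at the centre of the skirt's lower edge, z up. Lids are alike and fit any dish; one may be absent
- lid3: pink round lid, 88 mm outside diameter, 60 g: a skirt of 81 mm inside diameter and 16 mm depth, a 3 mm top, and a round knob of 24 mm diameter and 22 mm height on top (41 mm high in all); it lies skirt down on the bench; origin at the centre of the skirt's lower edge, z up. Lids are alike and fit any dish; one may be absent
- pad: fixed blue square pad, 90 x 90 x 3 mm; origin on the bench under its centre
- pad_top (a point): centre of the blue pad's top face, 3 mm above the bench
- sprayer: spray bottle with a pink head, 84 mm diameter, 180 mm high, bystander; origin at its foot
- loop_jar: light blue jar of loops with a white cap, 60 mm diameter, 166 mm high, bystander; origin at its foot
- canister1: steel canister, 73 mm diameter, 142 mm high, bystander; origin at its foot
- canister2: steel canister, 73 mm diameter, 142 mm high, bystander; origin at its foot
- tube_rack: green tube rack block, 85 x 120 x 35 mm, bystander; origin at the centre of its underside
- marker: marker lying on the bench beyond the last dish, 130 mm long, 14 mm wide, yellow cap, bystander; origin at the centre of its underside
- dish_stack: stack of pink closed dishes, 90 mm diameter, 53 mm high, bystander; origin at its foot
Things that resemble listed ones, but are neither listed nor needed, are in the scene too. Leave any grey look-alike of the lid2 alone. What is shaped like the stamp but purple is not meant.

How it is judged:
On the way, in this order (a step that is already met when the one before it is completed fails the run):
1. the stamp stands upright on its green end on dish 1 (distance between green_end and dish1 below 0.02 m and angle between the x axis of stamp and the z axis of rack, either way round below 0.1 rad), for 0.2 s.
2. the stamp lies flat across from dish 1 to dish 2 (horizontal distance between green_end and dish1 below 0.05 m and horizontal distance between orange_end and dish2 below 0.05 m and angle between the x axis of stamp and the z axis of rack, either way round above 1.47 rad and height (world z) of stamp below 0.05 m), for 0.1 s.
3. the stamp stands upright on its orange end on dish 2 (distance between orange_end and dish2 below 0.02 m and angle between the x axis of stamp and the z axis of rack, either way round below 0.1 rad), for 0.2 s.
4. the stamp lies flat across from dish 2 to dish 3 (horizontal distance between orange_end and dish2 below 0.05 m and horizontal distance between green_end and dish3 below 0.05 m and angle between the x axis of stamp and the z axis of rack, either way round above 1.47 rad and height (world z) of stamp below 0.05 m), for 0.1 s.
5. the stamp stands upright on its green end on dish 3 (distance between green_end and dish3 below 0.02 m and angle between the x axis of stamp and the z axis of rack, either way round below 0.1 rad), for 0.2 s.
6. the stamp stands upright on its green end on the blue pad (distance between green_end and pad_top below 0.03 m and angle between the x axis of stamp and the z axis of rack, either way round below 0.1 rad), for 0.2 s.
At the end, for the whole second after the job is handed in: The stamp stands on its green end, within 30 mm of the pad's centre and 0.1 rad of upright; every lid present sits on a dish, within 5 mm of its centre, no more than 2 mm above the flange and within 0.04 rad of level; all at rest (all of step 6 and ((horizontal distance between lid1 and seat1 below 0.005 m and z of lid1 in the frame of seat1 below 0.002 m and angle between lid1's own z axis and vertical below 0.04 rad) or (horizontal distance between lid1 and seat2 below 0.005 m and z of lid1 in the frame of seat2 below 0.002 m and angle between lid1's own z axis and vertical below 0.04 rad) or (horizontal distance between lid1 and seat3 below 0.005 m and z of lid1 in the frame of seat3 below 0.002 m and angle between lid1's own z axis and vertical below 0.04 rad)) and ((horizontal distance between lid2 and seat1 below 0.005 m and z of lid2 in the frame of seat1 below 0.002 m and angle between lid2's own z axis and vertical below 0.04 rad) or (horizontal distance between lid2 and seat2 below 0.005 m and z of lid2 in the frame of seat2 below 0.002 m and angle between lid2's own z axis and vertical below 0.04 rad) or (horizontal distance between lid2 and seat3 below 0.005 m and z of lid2 in the frame of seat3 below 0.002 m and angle between lid2's own z axis and vertical below 0.04 rad)) and ((horizontal distance between lid3 and seat1 below 0.005 m and z of lid3 in the frame of seat1 below 0.002 m and angle between lid3's own z axis and vertical below 0.04 rad) or (horizontal distance between lid3 and seat2 below 0.005 m and z of lid3 in the frame of seat2 below 0.002 m and angle between lid3's own z axis and vertical below 0.04 rad) or (horizontal distance between lid3 and seat3 below 0.005 m and z of lid3 in the frame of seat3 below 0.002 m and angle between lid3's own z axis and vertical below 0.04 rad)) and linear speed of each of stamp, lid1, lid2, lid3 below 0.02 m/s); the robot touches nothing.
It fails at once if the whole stamp is lifted off (both end faces' centres more than 80 mm above the bench) (height (world z) of each of green_end, orange_end above 0.08 m).
It fails at once if a bystander is pushed more than 40 mm away (distance of any of sprayer, loop_jar, canister1, canister2, tube_rack, marker, dish_stack from where it was at the start of the episode above 0.04 m).
Of lid1, lid2, lid3 only 2 to 3 are there at a start; the rules pass over those that are not, and their reading is None.
At some moment in a run one of lid1, lid2, lid3 may be knocked a few centimetres aside while the robot is not near it.
Once in a run the grip may slacken for a moment while it holds something.
It also fails if it takes over 210 s, if anything falls off the work surface, if the arm or the gripper's body presses on something with over 40 N, if the wrist force passes 120 N, or if a joint passes its speed limit or range.

## Working session

There is one attempt and no reset: what is moved stays moved. The work goes in short steps, Python scripts to look and compute and a shell command to move; the robot and the scene stay as the last step left them, time stands still between calls to the robot, and variables do not carry over. Pictures are saved under pics/ and viewed, at most 14 in all, crops included, and the job is handed in when it is done.

```bash
mkdir -p pics
cat > h.py <<'E'
import numpy as np, cv2
from plant import sensors, imaging, env
from scipy.spatial.transform import Rotation as R
def cam(n):
    p=imaging.camera_params(n); return p
def snap(n,f=None):
    p=imaging.camera_params(n); im=imaging.get_image(n)
    if f: cv2.imwrite('pics/'+f,im[:,:,::-1])
    return im,p
def ray(p,u,v,fish=False):
    f=240/np.tan(np.radians(p['fov_y'])/2); V=np.array(p['view'])
    x,y=u-p['cx'],v-p['cy']
    if fish:
        r=np.hypot(x,y); t=r/f; s=np.sin(t)/max(r,1e-9); d=np.array([x*s,-y*s,-np.cos(t)])
    else: d=np.array([x/f,-y/f,-1])
    return -V[:3,:3].T@V[:3,3], V[:3,:3].T@d
def onplane(p,u,v,z,fish=False):
    o,d=ray(p,u,v,fish); return o+d*(z-o[2])/d[2]
def proj(p,X,fish=False):
    f=240/np.tan(np.radians(p['fov_y'])/2); V=np.array(p['view'])
    c=V[:3,:3]@np.array(X)+V[:3,3]; x,y,z=c[0],-c[1],-c[2]
    if fish:
        h=np.hypot(x,y);t=np.arctan2(h,z);return p['cx']+f*t*x/h,p['cy']+f*t*y/h
    return p['cx']+f*x/z,p['cy']+f*y/z
def blobs(im,lo,hi,amin=60):
    h=cv2.cvtColor(im,cv2.COLOR_RGB2HSV); m=cv2.inRange(h,np.array(lo),np.array(hi))
    n,l,s,c=cv2.connectedComponentsWithStats(m)
    return [(int(s[i,4]),c[i].round(1).tolist(),s[i,:4].tolist()) for i in range(1,n) if s[i,4]>=amin],l
def delta(pos=None,rot=None):
    "shift(mm)/turn from current pose to target in tool axes"
    s=sensors.read_state(); w,x,y,z=s['eef_rot']; Rt=R.from_quat([x,y,z,w])
    o=[]
    if pos is not None: o.append((Rt.inv().apply(np.array(pos)-s['tool_pos'])*1000).round(1).tolist())
    if rot is not None: o.append((Rt.inv()*rot).as_rotvec().round(4).tolist())
    return o
E
python3 - <<'E'
from h import *
s=sensors.read_state(); print({k:np.round(v,3).tolist() for k,v in s.items()})
for n in('scene','top','wrist'):
    im,p=snap(n,n+'0.png'); V=np.array(p['view']); print(n,p['fov_y'],p['cx'],p['cy'],(-V[:3,:3].T@V[:3,3]).round(3),V[:3,:3].round(2).tolist(),[k for k in p])
E
```

```text
{'time_s': 0.0, 'q': [1.056, 0.351, 1.652, -0.0, 1.139, -0.085], 'qd': [-0.0, -0.0, 0.0, -0.0, 0.0, 0.001], 'joint_efforts': [0.0, -49.732, -28.526, 0.07, 0.026, -0.0], 'tool_pos': [0.229, 0.5, 0.218], 'eef_rot': [-0.0, 0.213, 0.977, -0.001], 'contact_force': [-0.614, 0.775, 0.187], 'wrist_torque': [-0.002, -0.038, -0.02], 'grip_force': 0.0, 'gripper_width': 0.093}
scene 43.669691122515125 325.5521501752093 231.10123576574887 [1.472 0.29  1.069] [[-0.29, 0.96, -0.02], [-0.7, -0.2, 0.68], [0.65, 0.21, 0.73]] ['fov_y', 'cx', 'cy', 'view']
top 45.79683692596329 325.7647844619367 235.4760544433973 [0.375 0.004 1.331] [[0.02, -1.0, 0.0], [0.98, 0.02, 0.18], [-0.18, 0.0, 0.98]] ['fov_y', 'cx', 'cy', 'view']
wrist 65.70646984690485 314.209554900205 237.54677651734076 [0.162 0.53  0.384] [[0.42, 0.91, -0.0], [-0.88, 0.4, -0.27], [-0.24, 0.11, 0.96]] ['fov_y', 'cx', 'cy', 'view']
```

View pics/top0.png

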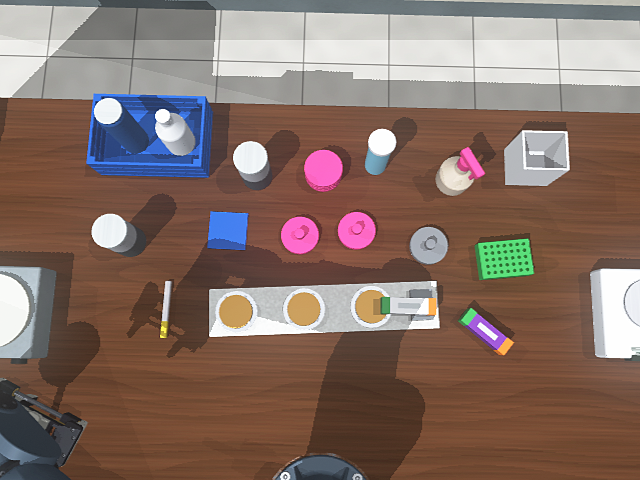

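View pics/scene0.png

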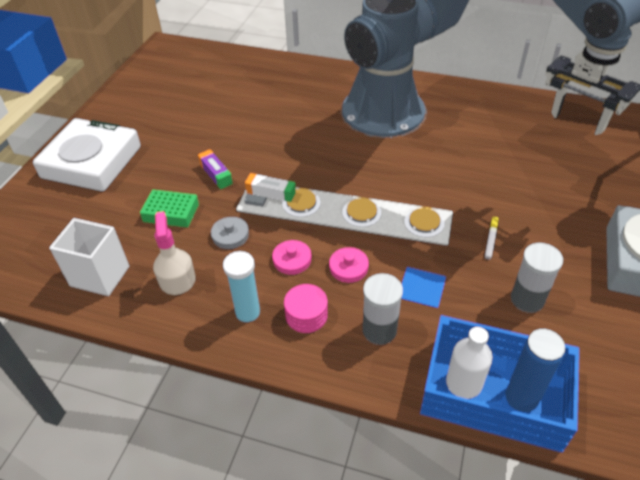

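The top view shows dish 1 at about (371,306), dish 2 at (304,309) and dish 3 at (237,312). The stamp's green tip is at (381,306) and its orange end at (436,306). The pink lids are at (300,235) and (357,230), and the pad is at (228,230). Not meant: the pink dish stack (324,170), the grey look-alike lid (430,245) and the purple stamp (486,332). The scene view also shows two lids, at (291,257) and (349,265).

Run:
```python
from h import *
t=cv2.imread('pics/top0.png')[:,:,::-1];s=cv2.imread('pics/scene0.png')[:,:,::-1]
pt,ps=cam('top'),cam('scene')
C={'amber':([10,110,120],[20,220,255],.024),'pink':([155,120,120],[175,255,255],.019),'blue':([105,150,120],[115,255,255],.003),'green':([45,150,50],[75,255,255],.042),'orange':([8,221,180],[16,255,255],.042)}
for n,(lo,hi,z) in C.items():
  for nm,im,p in(('top',t,pt),('sc',s,ps)):
    for a,c,b in blobs(im,lo,hi,80)[0]: print(n,nm,a,c,b,onplane(p,*c,z).round(4)[:2])
# knob tops of lids: brighter? crop
a=cv2.resize(t[200:350,200:450,::-1],None,fx=3.2,fy=3.2,interpolation=cv2.INTER_CUBIC);cv2.imwrite('pics/crop1.png',a)
```

```text
amber top 765 [48.2, 105.3] [7, 99, 85, 14] [0.9218 0.687 ]
amber top 848 [285.2, 111.4] [229, 105, 121, 13] [0.9206 0.1094]
amber top 1478 [494.0, 115.2] [382, 108, 239, 17] [ 0.9235 -0.3997]
amber top 222 [51.5, 115.8] [7, 113, 84, 7] [0.895 0.676]
amber top 176 [294.6, 121.2] [261, 118, 64, 8] [0.8959 0.0856]
amber top 93 [34.9, 122.5] [5, 120, 65, 5] [0.8769 0.7142]
amber top 88 [375.1, 121.6] [346, 120, 49, 6] [ 0.8998 -0.1099]
amber top 417 [32.8, 130.5] [1, 124, 75, 14] [0.8564 0.7169]
amber top 180 [501.0, 126.7] [469, 124, 53, 7] [ 0.8943 -0.4158]
amber top 889 [440.6, 140.3] [405, 129, 75, 23] [ 0.856  -0.2685]
amber top 110 [497.4, 139.6] [484, 133, 28, 13] [ 0.8612 -0.406 ]
amber top 107 [609.9, 135.5] [574, 135, 66, 3] [ 0.8784 -0.6793]
amber top 209 [607.5, 140.8] [570, 138, 70, 7] [ 0.8648 -0.6726]
amber top 311 [606.4, 146.5] [569, 143, 71, 10] [ 0.8502 -0.669 ]
amber top 476 [32.6, 164.8] [0, 158, 69, 15] [0.7704 0.7073]
amber top 999 [44.2, 183.9] [0, 174, 103, 19] [0.724  0.6744]
amber top 1496 [499.6, 195.8] [399, 187, 241, 21] [ 0.7212 -0.4068]
amber top 371 [64.
[... 3547 characters left out ...]
nk sc 1169 [348.5, 264.4] [329, 247, 40, 36] [0.6241 0.0672]
pink sc 1819 [305.7, 307.6] [284, 283, 44, 50] [0.7659 0.0114]
blue top 5611 [152.7, 140.3] [87, 94, 126, 84] [0.8463 0.4326]
blue top 1379 [227.4, 230.3] [208, 211, 40, 39] [0.6264 0.2377]
blue sc 4038 [26.8, 50.2] [0, 11, 65, 81] [-0.0031 -1.2561]
blue sc 1181 [422.4, 286.7] [403, 268, 42, 39] [0.6275 0.2396]
blue sc 9903 [502.8, 390.7] [421, 317, 157, 134] [0.8345 0.4364]
green top 1675 [505.8, 257.6] [476, 239, 58, 41] [ 0.5706 -0.4106]
green sc 143 [223.8, 179.3] [217, 172, 14, 15] [ 0.4589 -0.3105]
green sc 109 [289.5, 190.9] [286, 183, 8, 17] [ 0.4532 -0.1339]
green sc 1251 [170.5, 207.0] [142, 192, 55, 34] [ 0.5885 -0.3957]
```

View pics/crop1.png

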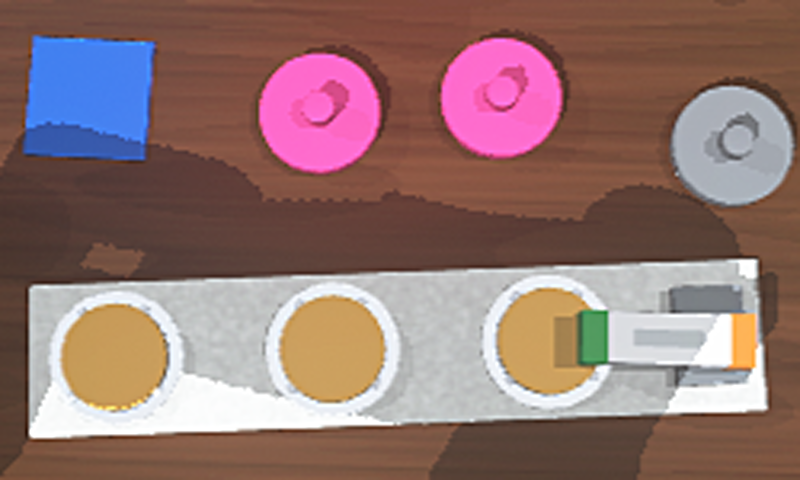

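The crop confirms the white bar with the green end leading, lying on the grey block and dish 1's edge. The purple bar is excluded. Dishes 2 and 3 come out 155.5 mm apart, as they should (156 mm), so I'll set the rack frame from them and approach.

```bash
cat >> h.py <<'E'
D2=np.array([.4443,.0506]);D3=np.array([.4355,.2058]);YAW=np.arctan2(.0088,.1552)
Rk=R.from_euler('z',YAW)
RO=(D2+D3)/2-Rk.apply([0,.144,0])[:2]
def rk(x,y,z): return np.r_[RO,0]+Rk.apply([x,y,z])   # rack->world
def torack(X): return Rk.inv().apply(np.array(X)-np.r_[RO,0])
def tool(tilt=0,yaw=0): # x=rack+y, y=rack+x, z=down ; tilt>0 leans the fingers towards +y
    return Rk*R.from_euler('z',yaw)*R.from_matrix(np.array([[0,1,0],[1,0,0],[0,0,-1.]]))*R.from_rotvec([0,tilt,0])
def cur():
    s=sensors.read_state(); w,x,y,z=s['eef_rot']; return np.array(s['tool_pos']),R.from_quat([x,y,z,w])
def plan(g,rot,g0=None,nmin=1):
    "print calls taking the grasp point to g with rot; returns pose"
    p,r=g0 or cur(); tgt=np.array(g)+rot.apply([0,0,.019])
    rv=(r.inv()*rot).as_rotvec(); n=max(nmin,int(np.ceil(max(np.linalg.norm(tgt-p)/.17,np.linalg.norm(rv)/.55))))
    for i in range(n):
        ra=r*R.from_rotvec(rv*i/n); rb=r*R.from_rotvec(rv*(i+1)/n); d=ra.inv().apply((tgt-p)/n)*1000
        print(i+1,'/',n,d.round(1).tolist(),(rv/n).round(3).tolist())
    return tgt,rot
E
python3 - <<'E'
from h import *
p=cam('top')
for u,v in((585,339),(755,339),(580,311),(670,339.5)): 
  X=onplane(p,200+u/3.2,200+v/3.2,.06); print(X.round(4),torack(X).round(4))
print('origin',RO,'d1',rk(0,-.09,.024),'pad',torack([.627,.2385,0]))
plan(rk(0,-.165,.25),tool())
E
```

```text
[ 0.4526 -0.1271  0.06  ] [-0.0017 -0.1116  0.06  ]
[ 0.4554 -0.2454  0.06  ] [-0.0057 -0.2298  0.06  ]
[ 0.472  -0.1235  0.06  ] [ 0.0178 -0.1091  0.06  ]
[ 0.4537 -0.1862  0.06  ] [-0.0041 -0.1707  0.06  ]
origin [ 0.44805185 -0.01556908] d1 [ 0.45314676 -0.10542475  0.024     ] pad [0.19304405 0.24353137 0.        ]
1 / 5 [-98.2, -104.6, -2.5] [-0.0, 0.0, 0.217]
2 / 5 [-118.4, -81.0, -2.5] [-0.0, 0.0, 0.217]
3 / 5 [-133.1, -53.7, -2.5] [-0.0, 0.0, 0.217]
4 / 5 [-141.5, -23.8, -2.5] [-0.0, 0.0, 0.217]
5 / 5 [-143.3, 7.2, -2.5] [-0.0, 0.0, 0.217]
```

```bash
python3 -m jog '[1,-98,-105,-3,0,0,0.217,1,-98,-105,-3,0,0,0.217,1,-98,-105,-3,0,0,0.217,1,-98,-105,-3,0,0,0.217]'
python3 -m jog '[1,-118,-81,-3,0,0,0.217,1,-118,-81,-3,0,0,0.217,1,-118,-81,-3,0,0,0.217,1,-118,-81,-3,0,0,0.217]'
python3 -m jog '[1,-133,-54,-3,0,0,0.217,1,-133,-54,-3,0,0,0.217,1,-133,-54,-3,0,0,0.217,1,-133,-54,-3,0,0,0.217]'
python3 -m jog '[1,-141,-24,-3,0,0,0.217,1,-141,-24,-3,0,0,0.217,1,-141,-24,-3,0,0,0.217,1,-141,-24,-3,0,0,0.217]'
python3 -m jog '[1,-143,7,-3,0,0,0.217,1,-143,7,-3,0,0,0.217,1,-143,7,-3,0,0,0.217,1,-143,7,-3,0,0,0.217,1,-143,7,-3,0,0,0.217]'
python3 - <<'E'
from h import *
im,p=snap('wrist','w1.png'); P,r=cur(); print(torack(P),(tool().inv()*r).as_rotvec())
for nm,X in dict(d1=rk(0,-.09,.024),gr=rk(0,-.111,.06),org=rk(-.004,-.23,.06)).items(): print(nm,proj(p,X,True))
E
```

```text
time_s: 0.48
tool_pos: [0.2747, 0.3603, 0.2214]
eef_rot: [-0.0, 0.318, 0.948, -0.001]
contact_force: [-0.6, 0.2, -0.3]
gripper_width: 0.0931
grip_force: 0.0
time_s: 0.82
tool_pos: [0.3202, 0.2247, 0.2246]
eef_rot: [0.0, 0.419, 0.908, -0.0]
contact_force: [-0.8, 1.1, -0.5]
gripper_width: 0.093
grip_force: 0.0
time_s: 1.15
tool_pos: [0.3658, 0.0885, 0.2278]
eef_rot: [0.0, 0.515, 0.857, -0.0]
contact_force: [-0.6, 1.3, -0.6]
gripper_width: 0.0934
grip_force: 0.0
time_s: 1.48
tool_pos: [0.4112, -0.0476, 0.2308]
eef_rot: [0.001, 0.605, 0.796, -0.0]
contact_force: [0.2, 0.8, 0.2]
gripper_width: 0.093
grip_force: 0.0
time_s: 1.9
tool_pos: [0.4563, -0.183, 0.2333]
eef_rot: [0.0, 0.688, 0.726, -0.0]
contact_force: [0.8, 0.7, 0.9]
gripper_width: 0.0933
grip_force: 0.0
[-0.0017972  -0.165729    0.23312398] [0.00070593 0.00043922 0.00310731]
d1 (np.float64(315.00119079313197), np.float64(132.65713505094956))
gr (np.float64(315.1919380338804), np.float64(155.20832104434407))
org (np.float64(311.61802196439686), np.float64(278.2937078161132))
```

View pics/w1.png

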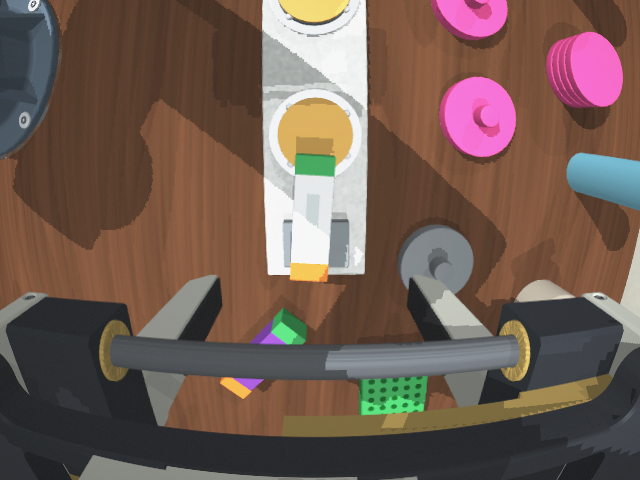

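Dish 1 shows at (316,133) and the stamp's green edge at (315,155), both matching predictions within a pixel or so. The stamp is about 2° off the rack's line. Two lids show at (479,116) and (470,5). Next I'll grasp with the fingers leaning 45°.

Run:
```python
from h import *
a=np.pi/4
s=plan(rk(-.003,-.17-.08,.042+.08),tool(a))
s=plan(rk(-.003,-.17,.042),tool(a),s)
```

```text
1 / 2 [-35.4, -0.4, 62.3] [0.0, 0.392, -0.002]
2 / 2 [-56.6, -0.5, 44.0] [0.0, 0.392, -0.002]
1 / 1 [0.0, 0.0, 113.1] [0.0, 0.0, 0.0]
```

```bash
python3 -m jog '[1,-35,0,62,0,0.392,0,1,-35,0,62,0,0.392,0,1,-35,0,62,0,0.392,0,1,-35,0,62,0,0.392,0,1,-35,0,62,0,0.392,0]'
python3 -m jog '[1,-57,0,44,0,0.392,0,1,-57,0,44,0,0.392,0,1,-57,0,44,0,0.392,0,1,-57,0,44,0,0.392,0,1,-57,0,44,0,0.392,0]'
python3 - <<'E'
from h import *
P,r=cur();print(torack(P-r.apply([0,0,.019])),(tool(np.pi/4).inv()*r).as_rotvec(),sensors.read_state()['q'])
s=plan(rk(-.003,-.17,.042),tool(np.pi/4))
im,p=snap('wrist','w2.png')
E
```

```text
time_s: 2.37
tool_pos: [0.4572, -0.2148, 0.1709]
eef_rot: [-0.142, 0.675, 0.712, 0.133]
contact_force: [-0.2, 0.1, -0.7]
gripper_width: 0.0931
grip_force: 0.0
time_s: 2.78
tool_pos: [0.4597, -0.2499, 0.1088]
eef_rot: [-0.277, 0.635, 0.672, 0.261]
contact_force: [0.8, 0.4, -0.5]
gripper_width: 0.093
grip_force: 0.0
[-0.00162151 -0.24800172  0.12232813] [ 0.00153432 -0.00437436  0.00155568] [-0.82862286  0.75254608  1.5030872   0.4607961   1.54440069 -1.05652205]
1 / 1 [-1.1, -1.2, 112.0] [-0.002, 0.004, -0.002]
```

View pics/w2.png

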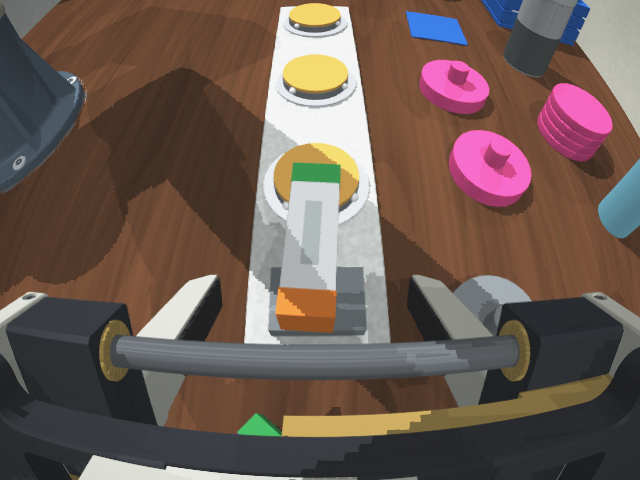

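The wrist view shows the stamp lined up between the fingers, with its centre near (308,240). I'll move in and grip.

```bash
python3 -m jog '[1,-1,-1,112,0,0,0,1,-1,-1,112,0,0,0,1,-1,-1,112,0,0,0,1,-1,-1,112,0,0,0]'
python3 -m jog '[-1,0,0,0,0,0,0,-1,0,0,0,0,0,0,-1,0,0,0,0,0,0,-1,0,0,0,0,0,0,-1,0,0,0,0,0,0]'
python3 -m jog '[-1,0,0,0,0,0,0,-1,0,0,0,0,0,0,-1,0,0,0,0,0,0,-1,0,0,0,0,0,0]'
python3 - <<'E'
from h import *
a=np.pi/4
P,r=cur();print(torack(P-r.apply([0,0,.019])),(tool(a).inv()*r).as_rotvec())
s=None
for y,z,t in((-.17,.062,a),(-.15,.09,a/2),(-.13,.098,0),(-.11,.102,-a/2),(-.09,.095,-a),(-.09,.0845,-a)): s=plan(rk(0,y,z),tool(t),s)
E
```

```text
time_s: 3.17
tool_pos: [0.4527, -0.1671, 0.0282]
eef_rot: [-0.279, 0.634, 0.673, 0.26]
contact_force: [-1.2, -0.3, -1.0]
gripper_width: 0.0929
grip_force: 0.0
time_s: 3.58
tool_pos: [0.4546, -0.1731, 0.0299]
eef_rot: [-0.277, 0.635, 0.672, 0.262]
contact_force: [0.0, 0.3, 0.4]
gripper_width: 0.0642
grip_force: 0.0
time_s: 3.92
tool_pos: [0.4541, -0.1724, 0.0292]
eef_rot: [-0.278, 0.635, 0.671, 0.262]
contact_force: [1.6, 1.5, 1.7]
gripper_width: 0.0378
grip_force: 7.3
[-0.00281353 -0.17038988  0.04261282] [-0.00037004 -0.00137091  0.00060097]
1 / 1 [14.0, 2.8, -13.5] [0.0, 0.001, -0.001]
1 / 1 [26.7, -0.0, -7.1] [-0.0, -0.393, 0.0]
1 / 1 [14.3, -0.0, -1.2] [0.0, -0.393, -0.0]
1 / 1 [12.7, -0.0, -5.4] [0.0, -0.393, 0.0]
1 / 1 [13.9, -0.0, -2.6] [-0.0, -0.393, -0.0]
1 / 1 [7.4, 0.0, 7.4] [0.0, 0.0, 0.0]
```

```bash
python3 -m jog '[-1,0,0,0,0,0,0,-1,0,0,0,0,0,0,-1,0,0,0,0,0,0]'
python3 -m jog '[-1,14,3,-13.5,0,0,0,-1,14,3,-13.5,0,0,0,-1,14,3,-13.5,0,0,0]'
python3 - <<'E'
from h import *
s=sensors.read_state();print(s['gripper_width'],s['grip_force'],s['contact_force'])
E
python3 -m jog '[-1,27,0,-7,0,-0.393,0,-1,27,0,-7,0,-0.393,0,-1,27,0,-7,0,-0.393,0,-1,27,0,-7,0,-0.393,0]'
python3 -m jog '[-1,14,0,-1,0,-0.393,0,-1,14,0,-1,0,-0.393,0,-1,14,0,-1,0,-0.393,0,-1,14,0,-1,0,-0.393,0]'
python3 - <<'E'
from h import *
im,p=snap('scene'); im2,_=snap('wrist')
cv2.imwrite('pics/m3.png',np.hstack([cv2.resize(im[120:320,150:450],(400,267)),cv2.resize(im2,(356,267))])[:,:,::-1])
P,r=cur();print(torack(P-r.apply([0,0,.019])),(tool(0).inv()*r).as_rotvec())
E
```

```text
time_s: 4.17
tool_pos: [0.4542, -0.1724, 0.0291]
eef_rot: [-0.278, 0.635, 0.672, 0.262]
contact_force: [-0.8, -1.4, -0.1]
gripper_width: 0.0357
grip_force: 29.8
time_s: 4.42
tool_pos: [0.4575, -0.1721, 0.0486]
eef_rot: [-0.277, 0.635, 0.672, 0.262]
contact_force: [-0.2, -0.1, -2.6]
gripper_width: 0.036
grip_force: 29.8
0.03597374121161093 29.840762615203857 [-0.15639881 -0.06181638 -2.62420068]
time_s: 4.75
tool_pos: [0.4563, -0.1563, 0.0731]
eef_rot: [-0.139, 0.673, 0.714, 0.132]
contact_force: [0.1, 0.1, -3.0]
gripper_width: 0.0359
grip_force: 29.8
time_s: 5.08
tool_pos: [0.4549, -0.1436, 0.0784]
eef_rot: [0.002, 0.686, 0.727, -0.003]
contact_force: [0.5, -0.3, -2.1]
gripper_width: 0.0359
grip_force: 29.8
[-0.00023043 -0.12867534  0.09718535] [ 0.00274949  0.0002033  -0.00124304]
```

View pics/m3.png

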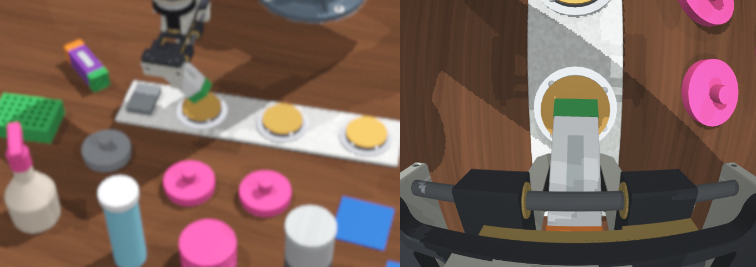

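The pictures show the stamp held at 45° with its green end over dish 1, with no slip. I'll stand it up now.

```bash
python3 -m jog '[-1,13,0,-5,0,-0.393,0,-1,13,0,-5,0,-0.393,0,-1,13,0,-5,0,-0.393,0,-1,13,0,-5,0,-0.393,0]'
python3 -m jog '[-1,14,0,-3,0,-0.393,0,-1,14,0,-3,0,-0.393,0,-1,14,0,-3,0,-0.393,0,-1,14,0,-3,0,-0.393,0]'
python3 -m jog '[-1,4,0,4,0,0,0,-1,7,0,7,0,0,0,-1,8,0,8,0,0,0,-1,8,0,8,0,0,0]'
python3 - <<'E'
from h import *
im,p=snap('scene'); im2,_=snap('wrist')
cv2.imwrite('pics/m4.png',np.hstack([cv2.resize(im[120:320,150:450],(400,267)),cv2.resize(im2,(356,267))])[:,:,::-1])
a=-np.pi/4
P,r=cur();print(torack(P-r.apply([0,0,.019])),(tool(a).inv()*r).as_rotvec(),sensors.read_state()['q'])
E
```

```text
time_s: 5.52
tool_pos: [0.4548, -0.1329, 0.0835]
eef_rot: [0.143, 0.674, 0.712, -0.137]
contact_force: [-0.4, -1.4, -2.7]
gripper_width: 0.0363
grip_force: 29.8
time_s: 5.85
tool_pos: [0.4536, -0.1183, 0.0803]
eef_rot: [0.28, 0.633, 0.67, -0.267]
contact_force: [-0.3, 0.2, -2.7]
gripper_width: 0.0357
grip_force: 29.8
time_s: 6.18
tool_pos: [0.4541, -0.1191, 0.0696]
eef_rot: [0.277, 0.635, 0.671, -0.264]
contact_force: [1.0, 0.4, -2.6]
gripper_width: 0.0359
grip_force: 30.0
[ 0.00016066 -0.0902038   0.08316997] [ 0.0028688  -0.00055838  0.00179582] [ 0.06851585  0.57923989  2.04489469 -1.10074685  0.91648565  0.89670278]
```

View pics/m4.png

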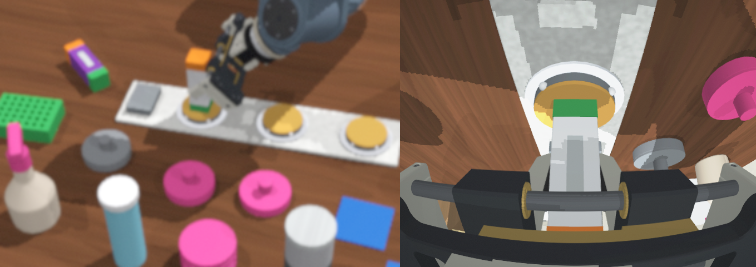

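The stamp stands upright over dish 1 and the fingers are clear of the dish. I'll set it down, release and swing the open gripper around it.

```bash
python3 -m jog '[-1,1.5,0,1.5,0,0,0,-1,1.5,0,1.5,0,0,0,-1,1.5,0,1.5,0,0,0,-1,1.5,0,1.5,0,0,0]'
python3 -m jog '[1,0,0,0,0,0,0,1,0,0,0,0,0,0,1,0,0,0,0,0,0,1,0,0,0,0,0,0,1,0,0,0,0,0,0]'
python3 -m jog '[1,0,0,0,0,0,0,1,0,0,0,0,0,0,1,0,0,0,0,0,0]'
python3 - <<'E'
from h import *
im,p=snap('scene'); im2,_=snap('top')
cv2.imwrite('pics/m5.png',np.hstack([cv2.resize(im[150:250,210:360],(400,267)),cv2.resize(im2[250:350,310:460],(400,267))])[:,:,::-1])
a=np.pi/4
P,r=cur();print(torack(P-r.apply([0,0,.019])),(tool(-a).inv()*r).as_rotvec(),sensors.read_state()['gripper_width'])
c=rk(0,-.09,.083)
def at(t,b): return c-tool(t).apply([0,0,b])
s=None
for t,b in((-a,.02),(-a/2,.02),(0,.02),(a/2,.02),(a,.02),(a,0)): s=plan(at(t,b),tool(t),s)
print('tumble')
for y,z,t in((-.09,.093,a),(-.07,.0965,a/2),(-.05,.09,0),(-.03,.075,-a/2),(-.012,.052,-a),(-.012,.0425,-a)): s=plan(rk(0,y,z),tool(t),s)
E
```

```text
time_s: 6.62
tool_pos: [0.4543, -0.1191, 0.0691]
eef_rot: [0.279, 0.635, 0.67, -0.264]
contact_force: [-3.3, 3.0, 13.0]
gripper_width: 0.0358
grip_force: 30.0
time_s: 7.03
tool_pos: [0.4541, -0.1182, 0.0678]
eef_rot: [0.279, 0.635, 0.671, -0.264]
contact_force: [-0.1, 0.6, 0.1]
gripper_width: 0.0645
grip_force: 0.0
time_s: 7.28
tool_pos: [0.4542, -0.1181, 0.0678]
eef_rot: [0.279, 0.634, 0.671, -0.264]
contact_force: [0.7, 0.4, -0.2]
gripper_width: 0.0843
grip_force: 0.0
[ 0.00032143 -0.08920868  0.08121505] [ 0.00048272 -0.0025918   0.00041174] 0.09110970654310852
1 / 1 [-1.8, -0.3, -20.7] [-0.0, 0.003, -0.0]
1 / 1 [-0.4, 0.0, 0.1] [0.0, 0.393, 0.0]
1 / 1 [-0.4, 0.0, 0.1] [-0.0, 0.393, -0.0]
1 / 1 [-0.4, 0.0, 0.1] [-0.0, 0.393, 0.0]
1 / 1 [-0.4, 0.0, 0.1] [0.0, 0.393, -0.0]
1 / 1 [-0.0, -0.0, 20.0] [0.0, 0.0, 0.0]
tumble
1 / 1 [7.1, 0.0, -7.1] [0.0, 0.0, 0.0]
1 / 1 [9.3, -0.0, 10.2] [-0.0, -0.393, 0.0]
1 / 1 [8.7, -0.0, 12.2] [0.0, -0.393, -0.0]
1 / 1 [12.7, -0.0, 13.6] [0.0, -0.393, 0.0]
1 / 1 [18.2, -0.0, 12.9] [-0.0, -0.393, -0.0]
1 / 1 [6.7, 0.0, 6.7] [0.0, 0.0, 0.0]
```

View pics/m5.png

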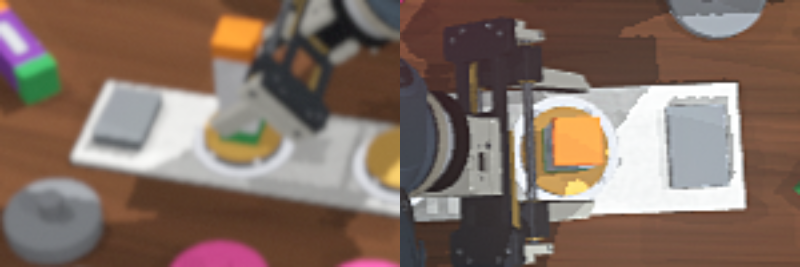

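The stamp stands free, upright and centred on dish 1; the top view shows the orange end near the dish's centre. Now I'll swing around, regrip and lay it over.

```bash
python3 -m jog '[1,-2,0,-20,0,0,0,1,-2,0,-20,0,0,0]' >/dev/null
python3 -m jog '[1,0,0,0,0,0.393,0,1,0,0,0,0,0.393,0,1,0,0,0,0,0.393,0,1,0,0,0,0,0.393,0]' >/dev/null
python3 -m jog '[1,0,0,0,0,0.393,0,1,0,0,0,0,0.393,0,1,0,0,0,0,0.393,0,1,0,0,0,0,0.393,0]'
python3 -m jog '[1,0,0,0,0,0.393,0,1,0,0,0,0,0.393,0,1,0,0,0,0,0.393,0,1,0,0,0,0,0.393,0]'>/dev/null
python3 -m jog '[1,0,0,0,0,0.393,0,1,0,0,0,0,0.393,0,1,0,0,0,0,0.393,0,1,0,0,0,0,0.393,0]'
python3 -m jog '[1,0,0,19,0,0,0,1,0,0,19,0,0,0]'>/dev/null
python3 -m jog '[-1,0,0,0,0,0,0,-1,0,0,0,0,0,0,-1,0,0,0,0,0,0,-1,0,0,0,0,0,0,-1,0,0,0,0,0,0]'>/dev/null
python3 -m jog '[-1,0,0,0,0,0,0,-1,0,0,0,0,0,0,-1,0,0,0,0,0,0,-1,0,0,0,0,0,0,-1,0,0,0,0,0,0]'>/dev/null
python3 -m jog '[-1,0,0,0,0,0,0,-1,0,0,0,0,0,0]'
python3 - <<'E'
from h import *
im,p=snap('scene'); im2,_=snap('wrist')
cv2.imwrite('pics/m6.png',np.hstack([cv2.resize(im[150:250,210:360],(400,267)),cv2.resize(im2,(356,267))])[:,:,::-1])
a=np.pi/4
P,r=cur();print(torack(P-r.apply([0,0,.019])),(tool(a).inv()*r).as_rotvec())
s=None
for y,z,t in((-.09,.093,a),(-.07,.0965,a/2),(-.05,.09,0),(-.03,.075,-a/2),(-.012,.052,-a),(-.012,.0425,-a)): s=plan(rk(0,y,z),tool(t),s)
E
```

```text
time_s: 8.22
tool_pos: [0.4541, -0.1059, 0.0837]
eef_rot: [0.0, 0.687, 0.727, 0.002]
contact_force: [-1.4, 0.0, -0.2]
gripper_width: 0.093
grip_force: 0.0
time_s: 8.88
tool_pos: [0.4525, -0.1064, 0.0814]
eef_rot: [-0.28, 0.636, 0.67, 0.263]
contact_force: [0.5, 0.1, -1.7]
gripper_width: 0.0927
grip_force: 0.0
time_s: 10.05
tool_pos: [0.4527, -0.092, 0.0699]
eef_rot: [-0.278, 0.635, 0.672, 0.262]
contact_force: [-0.6, 0.1, 0.8]
gripper_width: 0.0355
grip_force: 30.0
[ 0.00034655 -0.08995303  0.08334132] [-0.00044058 -0.00148555  0.00043181]
1 / 1 [6.8, -0.4, -6.9] [0.0, 0.001, -0.0]
1 / 1 [9.3, -0.0, 10.2] [-0.0, -0.393, 0.0]
1 / 1 [8.7, -0.0, 12.2] [0.0, -0.393, -0.0]
1 / 1 [12.7, -0.0, 13.6] [0.0, -0.393, 0.0]
1 / 1 [18.2, -0.0, 12.9] [-0.0, -0.393, -0.0]
1 / 1 [6.7, 0.0, 6.7] [0.0, 0.0, 0.0]
```

View pics/m6.png

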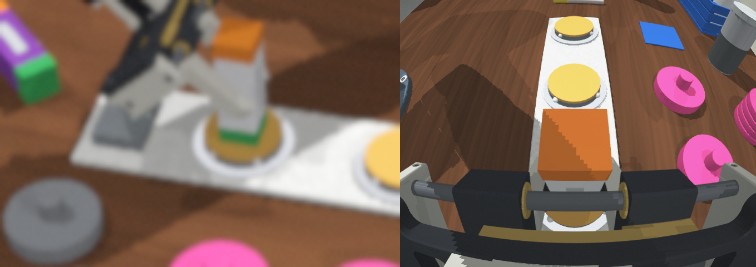

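The stamp is gripped upright on dish 1, fingers on the -y side. From here I'll check by colour blobs instead of pictures.

```bash
cat >> h.py <<'E'
def chk(z=.042):
    for n in('top','scene'):
        im,p=snap(n)
        for c,lo,hi in(('green',[45,120,40],[80,255,255]),('orange',[6,205,150],[17,255,255])):
            for a,ce,b in blobs(im,lo,hi,25)[0]:
                X=torack(onplane(p,*ce,z))
                if abs(X[0])<.06 and -.3<X[1]<.32 : print(n,c,a,np.round(ce,1),b,X.round(3)[:2])
E
python3 -m jog '[-1,7,0,-7,0,0,0,-1,7,0,-7,0,0,0]'
python3 -m jog '[-1,9,0,10,0,-0.393,0,-1,9,0,10,0,-0.393,0,-1,9,0,10,0,-0.393,0,-1,9,0,10,0,-0.393,0]' >/dev/null
python3 -m jog '[-1,9,0,12,0,-0.393,0,-1,9,0,12,0,-0.393,0,-1,9,0,12,0,-0.393,0,-1,9,0,12,0,-0.393,0]'>/dev/null
python3 -m jog '[-1,13,0,14,0,-0.393,0,-1,13,0,14,0,-0.393,0,-1,13,0,14,0,-0.393,0,-1,13,0,14,0,-0.393,0]'
python3 -m jog '[-1,18,0,13,0,-0.393,0,-1,18,0,13,0,-0.393,0,-1,18,0,13,0,-0.393,0,-1,18,0,13,0,-0.393,0]'
python3 -m jog '[-1,5,0,5,0,0,0,-1,7,0,7,0,0,0,-1,7,0,7,0,0,0]'
python3 - <<'E'
from h import *
a=np.pi/4
P,r=cur();print(torack(P-r.apply([0,0,.019])),(tool(-a).inv()*r).as_rotvec())
chk(.045)
E
```

```text
time_s: 10.32
tool_pos: [0.4531, -0.0922, 0.081]
eef_rot: [-0.277, 0.635, 0.672, 0.263]
contact_force: [2.5, 0.7, -3.2]
gripper_width: 0.0358
grip_force: 3.6
time_s: 11.32
tool_pos: [0.4499, -0.0533, 0.0571]
eef_rot: [0.137, 0.675, 0.713, -0.133]
contact_force: [-0.3, 0.6, -3.3]
gripper_width: 0.0358
grip_force: 30.0
time_s: 11.65
tool_pos: [0.4487, -0.0406, 0.0375]
eef_rot: [0.275, 0.635, 0.673, -0.263]
contact_force: [-0.6, 0.1, -2.4]
gripper_width: 0.0359
grip_force: 30.0
time_s: 11.9
tool_pos: [0.4489, -0.0414, 0.0279]
eef_rot: [0.271, 0.637, 0.673, -0.26]
contact_force: [0.2, 0.6, -1.8]
gripper_width: 0.0358
grip_force: 30.0
[-0.00050733 -0.01263903  0.04152712] [ 0.00572055  0.01432426 -0.00097331]
top green 118 [361.8 306.1] [358, 298, 8, 17] [ 0.    -0.066]
scene green 181 [223.6 179.3] [216, 171, 16, 17] [-0.003 -0.294]
scene green 92 [309.  193.8] [306, 185, 8, 19] [ 0.001 -0.067]
```

The grip force dipped to 3.6 N at 10.3 s, so that was the slackening. I'll look for slip.

Run:
```python
from h import *
im,p=snap('scene'); im2,_=snap('wrist')
cv2.imwrite('pics/m7.png',np.hstack([cv2.resize(im[160:260,250:400],(400,267),interpolation=cv2.INTER_CUBIC),cv2.resize(im2,(356,267))])[:,:,::-1])
```

```text
(no output)
```

View pics/m7.png

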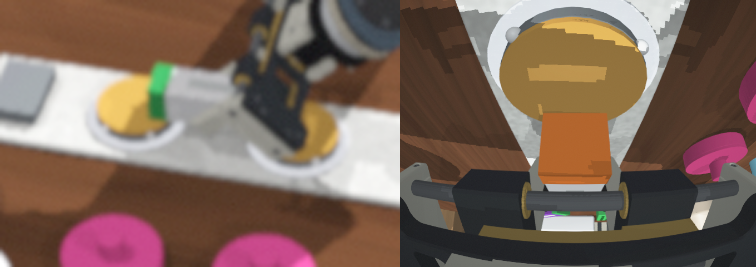

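The stamp lies flat with its green end on dish 1 and its orange end on dish 2's near part; no harmful slip. Next: set down, release, swing, regrip.

```bash
python3 -m jog '[-1,1,0,1,0,0,0,-1,1,0,1,0,0,0,-1,1,0,1,0,0,0]'
python3 -m jog '[1,0,0,0,0,0,0,1,0,0,0,0,0,0,1,0,0,0,0,0,0,1,0,0,0,0,0,0,1,0,0,0,0,0,0]'>/dev/null
python3 -m jog '[1,0,0,0,0,0,0,1,0,0,0,0,0,0,1,0,0,0,0,0,0,1,0,0,0,0,0,0]'
python3 -m jog '[1,0,0,-20,0,0,0,1,0,0,-20,0,0,0]' >/dev/null
python3 -m jog '[1,0,0,0,0,0.393,0,1,0,0,0,0,0.393,0,1,0,0,0,0,0.393,0,1,0,0,0,0,0.393,0]' >/dev/null
python3 -m jog '[1,0,0,0,0,0.393,0,1,0,0,0,0,0.393,0,1,0,0,0,0,0.393,0,1,0,0,0,0,0.393,0]'>/dev/null
python3 -m jog '[1,0,0,0,0,0.393,0,1,0,0,0,0,0.393,0,1,0,0,0,0,0.393,0,1,0,0,0,0,0.393,0]'>/dev/null
python3 -m jog '[1,0,0,0,0,0.393,0,1,0,0,0,0,0.393,0,1,0,0,0,0,0.393,0,1,0,0,0,0,0.393,0]'
python3 - <<'E'
from h import *
a=np.pi/4
P,r=cur();print(torack(P-r.apply([0,0,.019])),(tool(a).inv()*r).as_rotvec())
chk(.06)
s=plan(rk(0,-.012,.0425),tool(a))
print('tumble')
for y,z,t in((-.012,.056,a),(.01,.08,a/2),(.03,.092,0),(.05,.0985,-a/2),(.066,.095,-a),(.066,.0825,-a)): s=plan(rk(0,y,z),tool(t),s)
E
```

```text
time_s: 12.35
tool_pos: [0.4493, -0.0409, 0.0272]
eef_rot: [0.273, 0.636, 0.673, -0.26]
contact_force: [-0.3, -0.4, -2.2]
gripper_width: 0.0358
grip_force: 30.0
time_s: 13.1
tool_pos: [0.4492, -0.0408, 0.0271]
eef_rot: [0.273, 0.636, 0.673, -0.26]
contact_force: [-0.4, 0.3, -0.5]
gripper_width: 0.0901
grip_force: 0.0
time_s: 14.6
tool_pos: [0.4477, -0.0285, 0.0397]
eef_rot: [-0.284, 0.636, 0.667, 0.265]
contact_force: [-1.1, -0.3, -0.3]
gripper_width: 0.093
grip_force: 0.0
[-0.00108008 -0.02649717  0.05298091] [0.00130925 0.01176432 0.00831693]
scene green 183 [223.6 179.3] [216, 171, 16, 17] [ 0.013 -0.286]
scene green 36 [310.6 188.2] [308, 185, 6, 8] [-0.004 -0.064]
1 / 1 [1.7, 1.2, 17.2] [-0.003, -0.004, -0.008]
tumble
1 / 1 [9.5, 0.0, -9.5] [0.0, 0.0, 0.0]
1 / 1 [25.3, -0.0, -2.9] [-0.0, -0.393, 0.0]
1 / 1 [15.8, -0.0, -4.9] [0.0, -0.393, -0.0]
1 / 1 [12.7, -0.0, -7.9] [0.0, -0.393, 0.0]
1 / 1 [8.9, -0.0, -4.3] [-0.0, -0.393, -0.0]
1 / 1 [8.8, 0.0, 8.8] [0.0, 0.0, 0.0]
```

```bash
python3 -m jog '[1,1.5,1,17.5,-0.003,-0.004,-0.008,1,1.5,1,17.5,-0.003,-0.004,-0.008]'
python3 -m jog '[-1,0,0,0,0,0,0,-1,0,0,0,0,0,0,-1,0,0,0,0,0,0,-1,0,0,0,0,0,0,-1,0,0,0,0,0,0]'>/dev/null
python3 -m jog '[-1,0,0,0,0,0,0,-1,0,0,0,0,0,0,-1,0,0,0,0,0,0,-1,0,0,0,0,0,0,-1,0,0,0,0,0,0]'>/dev/null
python3 -m jog '[-1,0,0,0,0,0,0,-1,0,0,0,0,0,0]'
python3 -m jog '[-1,9.5,0,-9.5,0,0,0,-1,9.5,0,-9.5,0,0,0]'>/dev/null
python3 -m jog '[-1,25,0,-3,0,-0.393,0,-1,25,0,-3,0,-0.393,0,-1,25,0,-3,0,-0.393,0,-1,25,0,-3,0,-0.393,0]'>/dev/null
python3 -m jog '[-1,16,0,-5,0,-0.393,0,-1,16,0,-5,0,-0.393,0,-1,16,0,-5,0,-0.393,0,-1,16,0,-5,0,-0.393,0]'
python3 -m jog '[-1,13,0,-8,0,-0.393,0,-1,13,0,-8,0,-0.393,0,-1,13,0,-8,0,-0.393,0,-1,13,0,-8,0,-0.393,0]'>/dev/null
python3 -m jog '[-1,9,0,-4,0,-0.393,0,-1,9,0,-4,0,-0.393,0,-1,9,0,-4,0,-0.393,0,-1,9,0,-4,0,-0.393,0]'
python3 - <<'E'
from h import *
a=np.pi/4
P,r=cur();print(torack(P-r.apply([0,0,.019])),(tool(-a).inv()*r).as_rotvec())
im,p=snap('scene'); im2,_=snap('top')
cv2.imwrite('pics/m8.png',np.hstack([cv2.resize(im[130:250,270:450],(400,267),interpolation=cv2.INTER_CUBIC),cv2.resize(im2[250:350,230:380],(400,267))])[:,:,::-1])
s=plan(rk(0,.066,.0825),tool(-a))
E
```

```text
time_s: 14.87
tool_pos: [0.4472, -0.0116, 0.0292]
eef_rot: [-0.278, 0.633, 0.673, 0.262]
contact_force: [-0.6, -0.1, 0.5]
gripper_width: 0.0931
grip_force: 0.0
time_s: 15.87
tool_pos: [0.4484, -0.0133, 0.03]
eef_rot: [-0.278, 0.633, 0.672, 0.264]
contact_force: [-0.8, -0.1, 0.1]
gripper_width: 0.0357
grip_force: 30.0
time_s: 16.7
tool_pos: [0.4462, 0.0158, 0.0739]
eef_rot: [0.002, 0.685, 0.728, -0.0]
contact_force: [-0.1, -0.1, -3.1]
gripper_width: 0.0358
grip_force: 30.0
time_s: 17.37
tool_pos: [0.444, 0.0384, 0.0803]
eef_rot: [0.28, 0.632, 0.672, -0.266]
contact_force: [-0.1, -0.1, -3.8]
gripper_width: 0.0358
grip_force: 30.0
[-0.00097835  0.06758529  0.0936273 ] [-3.84612823e-05 -6.59620797e-03 -4.36022448e-03]
1 / 1 [7.5, 0.7, 8.9] [-0.0, -0.002, 0.003]
```

View pics/m8.png

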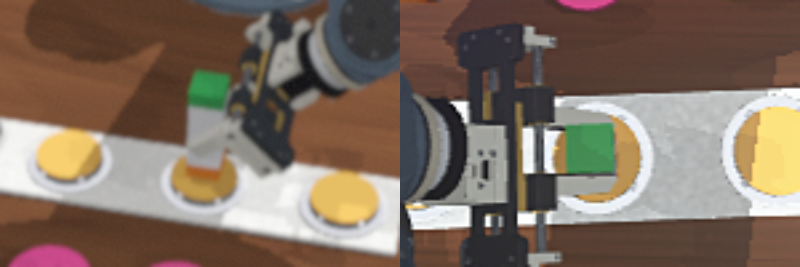

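The scene view shows the stamp upright with its orange end over dish 2. I'll lower it, release, swing and regrip.

```bash
python3 -m jog '[-1,5,0.7,6,0,0,0.003,-1,7,0.7,8.5,0,0,0.003,-1,8,0.7,9.5,0,0,0.003,-1,8,0.7,9.5,0,0,0.003,-1,8,0.7,9.5,0,0,0.003]'
python3 -m jog '[-1,0.7,0,0.7,0,0,0,-1,0.7,0,0.7,0,0,0]'
python3 -m jog '[1,0,0,0,0,0,0,1,0,0,0,0,0,0,1,0,0,0,0,0,0,1,0,0,0,0,0,0,1,0,0,0,0,0,0]'>/dev/null
python3 -m jog '[1,0,0,0,0,0,0,1,0,0,0,0,0,0,1,0,0,0,0,0,0,1,0,0,0,0,0,0]'
python3 -m jog '[1,0,0,-20,0,0,0,1,0,0,-20,0,0,0]' >/dev/null
python3 -m jog '[1,0,0,0,0,0.393,0,1,0,0,0,0,0.393,0,1,0,0,0,0,0.393,0,1,0,0,0,0,0.393,0]' >/dev/null
python3 -m jog '[1,0,0,0,0,0.393,0,1,0,0,0,0,0.393,0,1,0,0,0,0,0.393,0,1,0,0,0,0,0.393,0]'>/dev/null
python3 -m jog '[1,0,0,0,0,0.393,0,1,0,0,0,0,0.393,0,1,0,0,0,0,0.393,0,1,0,0,0,0,0.393,0]'>/dev/null
python3 -m jog '[1,0,0,0,0,0.393,0,1,0,0,0,0,0.393,0,1,0,0,0,0,0.393,0,1,0,0,0,0,0.393,0]'
python3 - <<'E'
from h import *
a=np.pi/4
P,r=cur();print(torack(P-r.apply([0,0,.019])),(tool(a).inv()*r).as_rotvec())
chk(.135)
s=plan(rk(0,.066,.083),tool(a))
print('tumble')
for y,z,t in((.066,.093,a),(.086,.0965,a/2),(.106,.09,0),(.126,.075,-a/2),(.144,.052,-a),(.144,.042,-a)): s=plan(rk(0,y,z),tool(t),s)
E
```

```text
time_s: 17.88
tool_pos: [0.4461, 0.0363, 0.0701]
eef_rot: [0.279, 0.636, 0.671, -0.261]
contact_force: [0.1, -0.3, -3.3]
gripper_width: 0.0361
grip_force: 30.0
time_s: 18.05
tool_pos: [0.4461, 0.0367, 0.069]
eef_rot: [0.28, 0.636, 0.671, -0.261]
contact_force: [0.6, -0.8, -2.3]
gripper_width: 0.0355
grip_force: 30.0
time_s: 18.8
tool_pos: [0.446, 0.0368, 0.0689]
eef_rot: [0.28, 0.635, 0.671, -0.261]
contact_force: [-1.0, 0.0, -0.6]
gripper_width: 0.0903
grip_force: 0.0
time_s: 20.3
tool_pos: [0.444, 0.0501, 0.0813]
eef_rot: [-0.281, 0.634, 0.67, 0.265]
contact_force: [-1.1, 0.6, 0.4]
gripper_width: 0.093
grip_force: 0.0
[-0.0003369   0.05222556  0.09465272] [-0.00043549  0.00879859  0.00201248]
top green 302 [301.9 304.4] [294, 296, 17, 18] [0.003 0.066]
top green 179 [467.1 316.5] [458, 308, 19, 18] [-0.034 -0.278]
scene green 233 [362.2 173.9] [354, 167, 19, 16] [-0.001  0.065]
1 / 1 [0.7, 0.2, 17.8] [0.0, -0.0, -0.001]
tumble
1 / 1 [7.1, 0.0, -7.1] [0.0, 0.0, 0.0]
1 / 1 [9.3, -0.0, 10.2] [-0.0, -0.393, 0.0]
1 / 1 [8.7, 0.0, 12.2] [0.0, -0.393, -0.0]
1 / 1 [12.7, -0.0, 13.6] [0.0, -0.393, 0.0]
1 / 1 [18.2, -0.0, 12.9] [-0.0, -0.393, -0.0]
1 / 1 [7.1, 0.0, 7.1] [0.0, 0.0, 0.0]
```

It stands free on dish 2, with the green top at rack y = 66 mm in both views. I'll lay it across to dish 3.

```bash
python3 -m jog '[1,0.7,0,18,0,0,0,1,0.7,0,18,0,0,0]'>/dev/null
python3 -m jog '[-1,0,0,0,0,0,0,-1,0,0,0,0,0,0,-1,0,0,0,0,0,0,-1,0,0,0,0,0,0,-1,0,0,0,0,0,0]'>/dev/null
python3 -m jog '[-1,0,0,0,0,0,0,-1,0,0,0,0,0,0,-1,0,0,0,0,0,0,-1,0,0,0,0,0,0,-1,0,0,0,0,0,0]'>/dev/null
python3 -m jog '[-1,0,0,0,0,0,0,-1,0,0,0,0,0,0]'
python3 -m jog '[-1,7,0,-7,0,0,0,-1,7,0,-7,0,0,0]'>/dev/null
python3 -m jog '[-1,9,0,10,0,-0.393,0,-1,9,0,10,0,-0.393,0,-1,9,0,10,0,-0.393,0,-1,9,0,10,0,-0.393,0]' >/dev/null
python3 -m jog '[-1,9,0,12,0,-0.393,0,-1,9,0,12,0,-0.393,0,-1,9,0,12,0,-0.393,0,-1,9,0,12,0,-0.393,0]'>/dev/null
python3 -m jog '[-1,13,0,14,0,-0.393,0,-1,13,0,14,0,-0.393,0,-1,13,0,14,0,-0.393,0,-1,13,0,14,0,-0.393,0]'>/dev/null
python3 -m jog '[-1,18,0,13,0,-0.393,0,-1,18,0,13,0,-0.393,0,-1,18,0,13,0,-0.393,0,-1,18,0,13,0,-0.393,0]'
python3 -m jog '[-1,5,0,5,0,0,0,-1,7,0,7,0,0,0,-1,7.5,0,7.5,0,0,0,-1,8,0,8,0,0,0]'
python3 - <<'E'
from h import *
a=np.pi/4
P,r=cur();print(torack(P-r.apply([0,0,.019])),(tool(-a).inv()*r).as_rotvec())
chk(.045)
E
```

```text
time_s: 21.57
tool_pos: [0.4445, 0.0641, 0.0709]
eef_rot: [-0.277, 0.634, 0.672, 0.265]
contact_force: [0.9, -1.1, 0.7]
gripper_width: 0.036
grip_force: 30.0
time_s: 23.07
tool_pos: [0.4404, 0.1154, 0.0377]
eef_rot: [0.28, 0.633, 0.671, -0.265]
contact_force: [-0.9, -0.0, -4.2]
gripper_width: 0.0357
grip_force: 30.0
time_s: 23.4
tool_pos: [0.4419, 0.1142, 0.0286]
eef_rot: [0.279, 0.636, 0.67, -0.261]
contact_force: [0.8, -0.9, -3.3]
gripper_width: 0.0362
grip_force: 30.0
[0.00117987 0.14331781 0.04202782] [-0.00197735  0.00237689  0.00519824]
top green 45 [244. 308.] [243, 301, 3, 15] [0.005 0.199]
scene green 183 [223.6 179.3] [216, 171, 16, 17] [-0.003 -0.294]
```

```bash
python3 -m jog '[-1,0.7,0,0.7,0,0,0,-1,0.7,0,0.7,0,0,0]'
python3 -m jog '[1,0,0,0,0,0,0,1,0,0,0,0,0,0,1,0,0,0,0,0,0,1,0,0,0,0,0,0,1,0,0,0,0,0,0]'>/dev/null
python3 -m jog '[1,0,0,0,0,0,0,1,0,0,0,0,0,0,1,0,0,0,0,0,0,1,0,0,0,0,0,0]'
python3 -m jog '[1,0,0,-20,0,0,0,1,0,0,-20,0,0,0]' >/dev/null
python3 -m jog '[1,0,0,0,0,0.393,0,1,0,0,0,0,0.393,0,1,0,0,0,0,0.393,0,1,0,0,0,0,0.393,0]' >/dev/null
python3 -m jog '[1,0,0,0,0,0.393,0,1,0,0,0,0,0.393,0,1,0,0,0,0,0.393,0,1,0,0,0,0,0.393,0]'>/dev/null
python3 -m jog '[1,0,0,0,0,0.393,0,1,0,0,0,0,0.393,0,1,0,0,0,0,0.393,0,1,0,0,0,0,0.393,0]'>/dev/null
python3 -m jog '[1,0,0,0,0,0.393,0,1,0,0,0,0,0.393,0,1,0,0,0,0,0.393,0,1,0,0,0,0,0.393,0]'
python3 - <<'E'
from h import *
a=np.pi/4
P,r=cur();print(torack(P-r.apply([0,0,.019])),(tool(a).inv()*r).as_rotvec())
chk(.06)
s=plan(rk(0,.144,.0425),tool(a))
print('tumble')
for y,z,t in((.144,.056,a),(.166,.08,a/2),(.186,.092,0),(.206,.0985,-a/2),(.222,.095,-a),(.222,.0825,-a)): s=plan(rk(0,y,z),tool(t),s)
E
```

```text
time_s: 23.67
tool_pos: [0.442, 0.1149, 0.0275]
eef_rot: [0.279, 0.636, 0.671, -0.261]
contact_force: [-0.1, 0.6, -3.2]
gripper_width: 0.0359
grip_force: 30.0
time_s: 24.42
tool_pos: [0.4418, 0.1151, 0.0273]
eef_rot: [0.28, 0.635, 0.671, -0.261]
contact_force: [0.2, 0.2, 0.0]
gripper_width: 0.0903
grip_force: 0.0
time_s: 25.92
tool_pos: [0.4402, 0.1283, 0.0399]
eef_rot: [-0.281, 0.634, 0.67, 0.266]
contact_force: [-0.3, -0.6, -0.1]
gripper_width: 0.0936
grip_force: 0.0
[0.00023191 0.13052884 0.05322531] [-0.00145593  0.00886365  0.00138021]
top green 121 [244.1 309. ] [241, 300, 9, 18] [0.002 0.197]
top green 154 [467.7 316.7] [459, 308, 18, 18] [-0.032 -0.299]
scene green 184 [223.6 179.3] [216, 171, 16, 17] [ 0.013 -0.286]
scene green 106 [414.7 211.5] [411, 202, 9, 20] [0.019 0.198]
1 / 1 [1.3, -0.2, 16.9] [0.001, -0.0, -0.001]
tumble
1 / 1 [9.5, 0.0, -9.5] [0.0, 0.0, 0.0]
1 / 1 [25.3, -0.0, -2.9] [-0.0, -0.393, 0.0]
1 / 1 [15.8, -0.0, -4.9] [0.0, -0.393, -0.0]
1 / 1 [12.7, -0.0, -7.9] [0.0, -0.393, 0.0]
1 / 1 [8.9, -0.0, -4.3] [-0.0, -0.393, -0.0]
1 / 1 [8.8, 0.0, 8.8] [0.0, 0.0, 0.0]
```

```bash
python3 -m jog '[1,1.3,0,17,0,0,0,1,1.3,0,17,0,0,0]'>/dev/null
python3 -m jog '[-1,0,0,0,0,0,0,-1,0,0,0,0,0,0,-1,0,0,0,0,0,0,-1,0,0,0,0,0,0,-1,0,0,0,0,0,0]'>/dev/null
python3 -m jog '[-1,0,0,0,0,0,0,-1,0,0,0,0,0,0,-1,0,0,0,0,0,0,-1,0,0,0,0,0,0,-1,0,0,0,0,0,0]'>/dev/null
python3 -m jog '[-1,0,0,0,0,0,0,-1,0,0,0,0,0,0]'
python3 -m jog '[-1,9.5,0,-9.5,0,0,0,-1,9.5,0,-9.5,0,0,0]'>/dev/null
python3 -m jog '[-1,25,0,-3,0,-0.393,0,-1,25,0,-3,0,-0.393,0,-1,25,0,-3,0,-0.393,0,-1,25,0,-3,0,-0.393,0]'>/dev/null
python3 -m jog '[-1,16,0,-5,0,-0.393,0,-1,16,0,-5,0,-0.393,0,-1,16,0,-5,0,-0.393,0,-1,16,0,-5,0,-0.393,0]'>/dev/null
python3 -m jog '[-1,13,0,-8,0,-0.393,0,-1,13,0,-8,0,-0.393,0,-1,13,0,-8,0,-0.393,0,-1,13,0,-8,0,-0.393,0]'>/dev/null
python3 -m jog '[-1,9,0,-4,0,-0.393,0,-1,9,0,-4,0,-0.393,0,-1,9,0,-4,0,-0.393,0,-1,9,0,-4,0,-0.393,0]'
python3 - <<'E'
from h import *
a=np.pi/4
P,r=cur();print(torack(P-r.apply([0,0,.019])),(tool(-a).inv()*r).as_rotvec(),sensors.read_state()['q'])
s=plan(rk(0,.222,.0815),tool(-a))
E
```

```text
time_s: 27.18
tool_pos: [0.4403, 0.1421, 0.0304]
eef_rot: [-0.277, 0.634, 0.672, 0.265]
contact_force: [0.1, -1.0, 1.1]
gripper_width: 0.0356
grip_force: 30.0
time_s: 28.68
tool_pos: [0.436, 0.1944, 0.0805]
eef_rot: [0.281, 0.633, 0.671, -0.264]
contact_force: [-0.6, 0.1, -2.5]
gripper_width: 0.036
grip_force: 30.0
[-1.81065572e-04  2.23825671e-01  9.38170965e-02] [-0.0033716  -0.00636012 -0.00042515] [ 0.66503496  0.70387001  1.71283866 -0.65149769  1.30972877  0.9732654 ]
1 / 1 [7.6, 0.1, 10.0] [0.003, 0.006, 0.0]
```

```bash
python3 -m jog '[-1,5,0,7,0.003,0.006,0,-1,7,0,9.5,0.003,0.006,0,-1,8,0,10.5,0.003,0.006,0,-1,8,0,10.5,0.003,0.006,0]'
python3 -m jog '[-1,0.7,0,0.7,0,0,0,-1,0.7,0,0.7,0,0,0,-1,0.7,0,0.7,0,0,0,-1,0.7,0,0.7,0,0,0]'
python3 - <<'E'
from h import *
a=np.pi/4
P,r=cur();print(torack(P-r.apply([0,0,.019])),(tool(-a).inv()*r).as_rotvec())
chk(.03);
im,p=snap('scene'); im2,_=snap('top')
cv2.imwrite('pics/m9.png',np.hstack([cv2.resize(im[150:310,300:520],(400,291),interpolation=cv2.INTER_CUBIC),cv2.resize(im2[200:360,180:400],(400,291))])[:,:,::-1])
s=plan(rk(0,.222,.094),tool(-a))
s=plan(rk(.193,.2435,.090),tool(-a),s)
s=plan(rk(.193,.2435,.065),tool(-a),s)
E
```

```text
time_s: 29.02
tool_pos: [0.4373, 0.1909, 0.0701]
eef_rot: [0.275, 0.638, 0.671, -0.259]
contact_force: [-2.1, 2.4, 4.1]
gripper_width: 0.0354
grip_force: 30.0
time_s: 29.35
tool_pos: [0.4373, 0.1909, 0.07]
eef_rot: [0.275, 0.638, 0.671, -0.259]
contact_force: [-6.1, 5.3, 13.5]
gripper_width: 0.0358
grip_force: 30.0
[0.00093808 0.22002486 0.08357482] [0.00094506 0.0095654  0.00585505]
scene green 36 [423.4 221.4] [417, 220, 14, 4] [0.018 0.221]
1 / 1 [-6.1, -0.9, -8.8] [-0.001, -0.01, -0.006]
1 / 2 [9.0, 96.5, -6.2] [0.0, 0.0, 0.0]
2 / 2 [9.0, 96.5, -6.2] [0.0, 0.0, 0.0]
1 / 1 [17.7, 0.0, 17.7] [0.0, 0.0, 0.0]
```

View pics/m9.png

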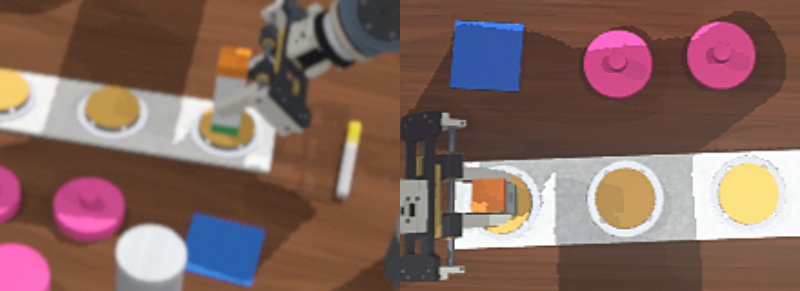

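The stamp stands on its green end on dish 3, in contact at 13 N. I'll carry it low to the pad.

```bash
python3 -m jog '[-1,-6,-1,-9,0,-0.005,-0.006,-1,-6,-1,-9,0,-0.005,-0.006]'>/dev/null
python3 -m jog '[-1,9,96,-6,0,0,0,-1,9,96,-6,0,0,0,-1,9,96,-6,0,0,0,-1,9,96,-6,0,0,0]'
python3 -m jog '[-1,9,96,-6,0,0,0,-1,9,96,-6,0,0,0,-1,9,96,-6,0,0,0,-1,9,96,-6,0,0,0]'
python3 - <<'E'
from h import *
a=np.pi/4
P,r=cur();print(torack(P-r.apply([0,0,.019])),(tool(-a).inv()*r).as_rotvec())
s=plan(rk(.193,.2435,.066),tool(-a))
E
```

```text
time_s: 30.05
tool_pos: [0.5342, 0.2092, 0.0769]
eef_rot: [0.277, 0.635, 0.672, -0.261]
contact_force: [-0.4, -0.1, -3.3]
gripper_width: 0.0356
grip_force: 30.0
time_s: 30.38
tool_pos: [0.6285, 0.2251, 0.0743]
eef_rot: [0.277, 0.635, 0.672, -0.262]
contact_force: [0.3, -0.4, -3.0]
gripper_width: 0.0355
grip_force: 30.0
[0.19378661 0.24341312 0.0877328 ] [-0.00028126  0.0032766  -0.00035072]
1 / 1 [15.3, -0.8, 15.4] [0.0, -0.003, 0.0]
```

```bash
python3 -m jog '[-1,15,-1,15,0,-0.003,0,-1,15,-1,15,0,-0.003,0,-1,15,-1,15,0,-0.003,0]'
python3 -m jog '[-1,1.5,0,1.5,0,0,0,-1,2.5,0,2.5,0,0,0,-1,3,0,3,0,0,0,-1,3,0,3,0,0,0]'
python3 - <<'E'
from h import *
P,r=cur();print(torack(P-r.apply([0,0,.019])),(tool(-np.pi/4).inv()*r).as_rotvec())
E
```

```text
time_s: 30.63
tool_pos: [0.624, 0.2253, 0.0527]
eef_rot: [0.278, 0.633, 0.672, -0.265]
contact_force: [0.4, -0.0, -2.2]
gripper_width: 0.0359
grip_force: 30.0
time_s: 30.97
tool_pos: [0.6255, 0.2259, 0.0497]
eef_rot: [0.279, 0.634, 0.672, -0.263]
contact_force: [-0.1, -0.8, -3.5]
gripper_width: 0.0359
grip_force: 30.0
[0.19085112 0.24452555 0.06310322] [-0.00094564 -0.00125403 -0.00192034]
```

```bash
python3 -m jog '[-1,0.7,0,0.7,0,0,0,-1,0.7,0,0.7,0,0,0,-1,0.7,0,0.7,0,0,0]'
python3 -m jog '[1,0,0,0,0,0,0,1,0,0,0,0,0,0,1,0,0,0,0,0,0,1,0,0,0,0,0,0,1,0,0,0,0,0,0]'>/dev/null
python3 -m jog '[1,0,0,0,0,0,0,1,0,0,0,0,0,0,1,0,0,0,0,0,0,1,0,0,0,0,0,0]'
python3 -m jog '[1,0,0,-120,0,0,0,1,0,0,-120,0,0,0,1,0,0,-120,0,0,0,1,0,0,-120,0,0,0]'
python3 - <<'E'
from h import *
im,p=snap('scene'); im2,pt=snap('top'); 
for n,i,q in(('top',im2,pt),('sc',im,p)):
  for c,lo,hi,z in(('green',[45,120,40],[80,255,255],.012),('orange',[6,205,150],[17,255,255],.123),('pink',[155,120,90],[175,255,255],.019)):
    for a,ce,b in blobs(i,lo,hi,40)[0]:
      X=onplane(q,*ce,z)
      if .5<X[0]<.75 and -.2<X[1]<.35: print(n,c,a,np.round(ce,1),b,X.round(4),torack(X).round(3))
s=plan(np.array([.63,.15,.25]),tool(0))
E
```

```text
time_s: 31.22
tool_pos: [0.6257, 0.226, 0.0491]
eef_rot: [0.279, 0.634, 0.672, -0.263]
contact_force: [-2.0, 1.7, 4.3]
gripper_width: 0.0357
grip_force: 30.0
time_s: 31.97
tool_pos: [0.6255, 0.2259, 0.0483]
eef_rot: [0.279, 0.634, 0.672, -0.263]
contact_force: [-0.4, -0.1, 0.4]
gripper_width: 0.0904
grip_force: 0.0
time_s: 32.3
tool_pos: [0.6215, 0.3161, 0.1387]
eef_rot: [0.28, 0.634, 0.673, -0.259]
contact_force: [0.2, -0.2, -0.4]
gripper_width: 0.093
grip_force: 0.0
top pink 1143 [356.2 230.2] [338, 212, 38, 38] [ 0.6309 -0.0678  0.019 ] [ 0.18  -0.063  0.019]
top pink 1137 [299.5 235. ] [281, 217, 38, 37] [0.6162 0.0651 0.019 ] [0.172 0.071 0.019]
sc orange 82 [426.9 253.4] [421, 245, 14, 16] [0.6338 0.2379 0.123 ] [0.2   0.243 0.123]
sc pink 1137 [291.5 256.9] [272, 240, 40, 35] [ 0.6393 -0.0651  0.019 ] [ 0.188 -0.06   0.019]
sc pink 1169 [348.6 264.5] [329, 247, 40, 36] [0.6244 0.0675 0.019 ] [0.181 0.073 0.019]
1 / 2 [-91.7, -0.2, 22.8] [0.001, 0.393, 0.001]
2 / 2 [-93.4, -0.0, -14.0] [0.001, 0.393, 0.001]
```

The stamp stands on the pad: the orange top projects to (0.634, 0.238), right over the pad's centre. Both lids are where they were. Next I'll go above the nearer lid for a closer fix.

```bash
python3 -m jog '[1,-85,0,-85,0,0,0,1,-85,0,-85,0,0,0,1,-85,0,-85,0,0,0,1,-85,0,-85,0,0,0]'
python3 - <<'E'
from h import *
plan(np.array([.62,.066,.21]),tool(0))
E
```

```text
time_s: 32.73
tool_pos: [0.6223, 0.3105, 0.2602]
eef_rot: [0.28, 0.636, 0.671, -0.26]
contact_force: [0.3, -0.9, 0.2]
gripper_width: 0.0931
grip_force: 0.0
1 / 2 [-62.1, -8.4, 110.5] [0.004, 0.392, -0.001]
2 / 2 [-99.6, -8.2, 78.5] [0.004, 0.392, -0.001]
```

```bash
python3 -m jog '[1,-62,-8,110,0.004,0.392,0,1,-62,-8,110,0.004,0.392,0,1,-62,-8,110,0.004,0.392,0,1,-62,-8,110,0.004,0.392,0]'
python3 -m jog '[1,-100,-8,78,0.004,0.392,0,1,-100,-8,78,0.004,0.392,0,1,-100,-8,78,0.004,0.392,0,1,-100,-8,78,0.004,0.392,0]'
python3 - <<'E'
from h import *
im,p=snap('wrist','w10.png'); P,r=cur(); print(P,(tool().inv()*r).as_rotvec())
for X in([.62,.066,.041],[.62,.066,0],[.62+.044,.066,.019],[.62,.066+.044,.019]):print(np.round(proj(p,X,True),1))
for a,ce,b in blobs(im,[155,100,60],[175,255,255],200)[0]: print(a,ce,b,onplane(p,*ce,.02,True).round(4))
E
```

```text
time_s: 33.07
tool_pos: [0.6188, 0.1794, 0.2175]
eef_rot: [0.138, 0.677, 0.71, -0.137]
contact_force: [0.5, 0.5, -0.2]
gripper_width: 0.0932
grip_force: 0.0
time_s: 33.4
tool_pos: [0.6175, 0.0552, 0.1835]
eef_rot: [-0.004, 0.692, 0.722, -0.003]
contact_force: [-0.8, 0.2, -0.2]
gripper_width: 0.0929
grip_force: 0.0
[0.61753064 0.05835504 0.18393995] [ 0.01177729 -0.00044979  0.01214601]
[319.5 211.8]
[319.4 203.3]
[367.7 209.3]
[321.7 158.4]
7335 [315.3, 208.3] [267, 160, 97, 97] [0.6163 0.0648 0.02  ]
6640 [474.0, 267.2] [421, 222, 101, 101] [0.7778 0.0139 0.02  ]
3661 [323.4, 321.9] [281, 293, 86, 52] [ 0.6294 -0.0496  0.02  ]
```

View pics/w10.png

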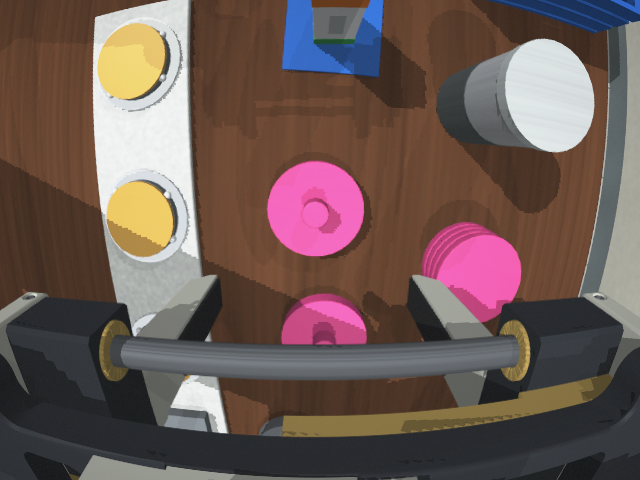

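The wrist view shows the lid at (315,208) with its knob at (315,213), dish 2 at (140,217), dish 3 at (134,62) and the stamp on the pad. I'll re-measure with the arm settled.

Run:
```python
from h import *
im,p=snap('wrist'); im,p=snap('wrist'); P,r=cur(); print(P)
for a,ce,b in blobs(im,[155,100,60],[175,255,255],200)[0]: print(a,np.round(ce,1),onplane(p,*ce,.019,True).round(4))
for lo in([18,120,120],[14,120,120]):
  for a,ce,b in blobs(im,lo,[30,255,255],1500)[0]: print('amb',a,np.round(ce,1),onplane(p,*ce,.024,True).round(4),torack(onplane(p,*ce,.024,True)).round(4))
print(rk(0,.066,.024),rk(0,.222,.024),rk(0,-.09,.024))
plan([.6163,.0648,.055],tool(0))
```

```text
[0.61795384 0.06415936 0.18482973]
7251 [314.7 213.9] [0.6162 0.0648 0.019 ]
6100 [473.3 270.7] [0.7792 0.0157 0.019 ]
3274 [322.3 324. ] [ 0.6292 -0.0477  0.019 ]
amb 3974 [131.3  65.7] [0.4367 0.2034 0.024 ] [0.0011 0.2193 0.024 ]
amb 3859 [140.3 223.1] [0.4459 0.0501 0.024 ] [0.0016 0.0657 0.024 ]
amb 5299 [435.4 413.6] [ 0.7727 -0.1687  0.024 ] [ 0.3155 -0.1712  0.024 ]
amb 3974 [131.3  65.7] [0.4367 0.2034 0.024 ] [0.0011 0.2193 0.024 ]
amb 3859 [140.3 223.1] [0.4459 0.0501 0.024 ] [0.0016 0.0657 0.024 ]
amb 5299 [435.4 413.6] [ 0.7727 -0.1687  0.024 ] [ 0.3155 -0.1712  0.024 ]
[0.44431559 0.05032508 0.024     ] [0.43548441 0.20607492 0.024     ] [ 0.45314676 -0.10542475  0.024     ]
1 / 1 [1.3, -0.0, 148.8] [-0.011, 0.004, -0.006]
```

```bash
python3 -m jog '[1,0,-86,0,0,0,0,1,0,-86,0,0,0,0,1,0,-86,0,0,0,0,1,0,-86,0,0,0,0]' >/dev/null
python3 -m jog '[1,-5,-86,0,-0.011,0.004,-0.006,1,-5,-86,0,-0.011,0.004,-0.006,1,-5,-86,0,-0.011,0.004,-0.006,1,-5,-86,0,-0.011,0.004,-0.006,1,-5,-86,0,-0.011,0.004,-0.006]'
cat > d.py <<'E'
from h import *
for i in range(3): im,p=snap('wrist')
P,r=cur(); print(P,torack(P),(tool().inv()*r).as_rotvec())
for a,ce,b in blobs(im,[10,90,80],[30,255,255],2500)[0]:
  X=onplane(p,*ce,.024,True); print('amb',a,b,np.round(ce,1),X.round(4),torack(X).round(4))
E
python3 d.py
python3 -m jog '[1,-78,0,0,0,0,0,1,-78,0,0,0,0,0,1,-78,0,0,0,0,0,1,-78,0,0,0,0,0]'>/dev/null
python3 -m jog '[1,-78,0,0,0,0,0,1,-78,0,0,0,0,0,1,-78,0,0,0,0,0,1,-78,0,0,0,0,0]'>/dev/null
python3 d.py
```

```text
time_s: 34.3
tool_pos: [0.4488, 0.0526, 0.1881]
eef_rot: [0.001, 0.685, 0.729, 0.002]
contact_force: [-0.6, 0.6, 0.0]
gripper_width: 0.0933
grip_force: 0.0
[0.44865197 0.05220322 0.18756878] [0.00443574 0.06762964 0.18756878] [-0.00363705  0.00085175 -0.00552548]
amb 42037 [0, 0, 252, 247] [141.   90.4] [0.2801 0.1674 0.024 ] [-0.1573  0.1921  0.024 ]
amb 51283 [363, 0, 277, 316] [479.4 152.8] [0.6012 0.1266 0.024 ] [0.1609 0.1333 0.024 ]
amb 5443 [265, 11, 86, 81] [307.4  51.1] [0.4344 0.2029 0.024 ] [-0.0012  0.2189  0.024 ]
amb 5238 [267, 181, 82, 81] [307.4 220.7] [0.4436 0.0499 0.024 ] [-0.0007  0.0657  0.024 ]
amb 4692 [165, 375, 101, 61] [217.1 406.6] [ 0.3492 -0.1787  0.024 ] [-0.1079 -0.1573  0.024 ]
amb 6956 [282, 374, 331, 63] [447.3 413.2] [ 0.6283 -0.1798  0.024 ] [ 0.1706 -0.1742  0.024 ]
[ 0.45689426 -0.10254126  0.18715212] [ 0.00390472 -0.08733328  0.18715212] [-0.00242663  0.00141644 -0.00616449]
amb 43526 [38, 0, 221, 344] [159.5 172.4] [ 0.3098 -0.0658  0.024 ] [-0.1409 -0.0424  0.024 ]
amb 52320 [361, 0, 279, 343] [481.9 154.2] [ 0.6114 -0.0294  0.024 ] [ 0.1623 -0.023   0.024 ]
amb 5464 [267, 12, 86, 81] [309.2  51.9] [0.4438 0.0472 0.024 ] [-0.0007  0.0629  0.024 ]
amb 5227 [268, 182, 83, 81] [309.1 221.8] [ 0.4529 -0.1058  0.024 ] [-0.0002 -0.0903  0.024 ]
amb 14306 [164, 374, 449, 63] [360.5 405.5] [ 0.5238 -0.3168  0.024 ] [ 0.0585 -0.305   0.024 ]
```

Seen from directly above, the dishes agree with the rack model within 0.7 mm. Now back to the lid.

Run:
```python
from h import *
s=plan([.6163,.0648,.19],tool(0))
s=plan([.6163,.0648,.041],tool(0),s)
```

```text
1 / 2 [78.5, 84.8, 8.4] [0.001, -0.001, 0.003]
2 / 2 [78.8, 84.5, 8.2] [0.001, -0.001, 0.003]
1 / 1 [0.0, 0.0, 149.0] [0.0, 0.0, 0.0]
```

```bash
python3 -m jog '[1,78.5,85,8,0,0,0.003,1,78.5,85,8,0,0,0.003,1,78.5,85,8,0,0,0.003,1,78.5,85,8,0,0,0.003]'>/dev/null
python3 -m jog '[1,79,84.5,8,0.001,0,0.003,1,79,84.5,8,0.001,0,0.003,1,79,84.5,8,0.001,0,0.003,1,79,84.5,8,0.001,0,0.003]'>/dev/null
python3 -m jog '[1,0,0,110,0,0,0,1,0,0,110,0,0,0,1,0,0,110,0,0,0,1,0,0,110,0,0,0]'>/dev/null
python3 -m jog '[1,0,0,0,0,0,0,1,0,0,0,0,0,0]'
python3 - <<'E'
from h import *
plan([.6163,.0648,.041],tool(0))
E
```

```text
time_s: 36.43
tool_pos: [0.6176, 0.064, 0.064]
eef_rot: [0.001, 0.687, 0.727, 0.002]
contact_force: [-0.4, 0.4, 0.0]
gripper_width: 0.0928
grip_force: 0.0
1 / 1 [0.8, -1.5, 42.0] [0.004, -0.001, -0.001]
```

```bash
python3 -m jog '[1,1,-1.5,42,0.003,0,0,1,1,-1.5,42,0.003,0,0,1,1,-1.5,42,0.003,0,0]'
python3 -m jog '[-1,0,0,0,0,0,0,-1,0,0,0,0,0,0,-1,0,0,0,0,0,0,-1,0,0,0,0,0,0,-1,0,0,0,0,0,0]'>/dev/null
python3 -m jog '[-1,0,0,0,0,0,0,-1,0,0,0,0,0,0,-1,0,0,0,0,0,0,-1,0,0,0,0,0,0,-1,0,0,0,0,0,0]'>/dev/null
python3 -m jog '[-1,0,0,0,0,0,0,-1,0,0,0,0,0,0,-1,0,0,0,0,0,0,-1,0,0,0,0,0,0,-1,0,0,0,0,0,0]'
python3 -m jog '[0,0,0,0,0,0,0,0,0,0,0,0,0,0,0,0,0,0,0,0,0,0,0,0,0,0,0,0]'>/dev/null
python3 -m jog '[0,0,0,0,0,0,-0.52,0,0,0,0,0,0,-0.52,0,0,0,0,0,0,-0.52,0,0,0,0,0,0,-0.52,0,0,0,0,0,0,-0.52]'>/dev/null
python3 -m jog '[0,0,0,0,0,0,-0.52,0,0,0,0,0,0,-0.52,0,0,0,0,0,0,-0.52,0,0,0,0,0,0,-0.52,0,0,0,0,0,0,-0.52]'>/dev/null
python3 -m jog '[0,0,0,0,0,0,-0.53,0,0,0,0,0,0,-0.53,0,0,0,0,0,0,-0.53,0,0,0,0,0,0,-0.53,0,0,0,0,0,0,-0.53]'
python3 -m jog '[-1,0,0,0,0,0,0,-1,0,0,0,0,0,0,-1,0,0,0,0,0,0,-1,0,0,0,0,0,0,-1,0,0,0,0,0,0]'
python3 -m jog '[-1,0,0,0,0,0,0,-1,0,0,0,0,0,0,-1,0,0,0,0,0,0]'
python3 - <<'E'
from h import *
print(sensors.read_state()['q'])
P,r=cur();print(P,(tool(0).inv()*r).as_rotvec())
E
```

```text
time_s: 36.68
tool_pos: [0.6149, 0.0647, 0.0207]
eef_rot: [-0.001, 0.687, 0.727, -0.001]
contact_force: [0.5, -0.6, 1.3]
gripper_width: 0.0931
grip_force: 0.0
time_s: 37.93
tool_pos: [0.6153, 0.0646, 0.0199]
eef_rot: [-0.001, 0.687, 0.726, -0.0]
contact_force: [-0.0, -0.1, -0.1]
gripper_width: 0.0236
grip_force: 30.0
time_s: 39.52
tool_pos: [0.6153, 0.0646, 0.02]
eef_rot: [-0.001, -0.028, 1.0, 0.0]
contact_force: [-0.9, -0.7, 0.0]
gripper_width: 0.0465
grip_force: 0.0
time_s: 39.93
tool_pos: [0.6153, 0.0646, 0.0199]
eef_rot: [-0.001, -0.027, 1.0, 0.001]
contact_force: [-0.5, -0.1, 0.2]
gripper_width: 0.0236
grip_force: 30.0
time_s: 40.18
tool_pos: [0.6152, 0.0646, 0.0199]
eef_rot: [-0.001, -0.027, 1.0, 0.001]
contact_force: [-0.1, 0.2, -0.5]
gripper_width: 0.0234
grip_force: 30.0
[ 2.89747711e-02  7.23586388e-01  1.59109756e+00  1.36738429e-03
  8.28202490e-01 -1.59710868e+00]
[0.61524815 0.06463091 0.01993694] [ 1.76515153e-04  1.81171429e-03 -1.56851741e+00]
```

```bash
python3 -m jog '[-1,0,0,-55,0,0,0,-1,0,0,-55,0,0,0,-1,0,0,-55,0,0,0]'
python3 - <<'E'
from h import *
t=tool(0,np.pi/2)
s=plan([.4440,.0501,.094],t)
s=plan([.4440,.0501,.061],t,s)
E
```

```text
time_s: 40.43
tool_pos: [0.6176, 0.0646, 0.0786]
eef_rot: [0.003, -0.027, 1.0, 0.001]
contact_force: [0.8, 0.5, -0.3]
gripper_width: 0.0232
grip_force: 30.0
1 / 2 [87.1, -2.5, 1.4] [0.0, 0.003, -0.001]
2 / 2 [87.1, -2.4, 1.6] [0.0, 0.003, -0.001]
1 / 1 [0.0, 0.0, 33.0] [0.0, 0.0, 0.0]
```

```bash
python3 -m jog '[-1,87,-2.5,1,0,0.002,0,-1,87,-2.5,1,0,0.002,0,-1,87,-2.5,1,0,0.002,0,-1,87,-2.5,1,0,0.002,0]'>/dev/null
python3 -m jog '[-1,86,-2,2,0,0,0,-1,86,-2,2,0,0,0,-1,86,-2,2,0,0,0,-1,86,-2,2,0,0,0]'
python3 -m jog '[-1,0,0,0,0,0,0,-1,0,0,0,0,0,0,-1,0,0,0,0,0,0]'
python3 - <<'E'
from h import *
t=tool(0,np.pi/2)
s=plan([.4440,.0501,.061],t)
E
```

```text
time_s: 41.1
tool_pos: [0.4424, 0.0506, 0.0722]
eef_rot: [-0.002, -0.027, 1.0, 0.0]
contact_force: [1.1, -0.3, -0.2]
gripper_width: 0.0232
grip_force: 30.0
time_s: 41.35
tool_pos: [0.4446, 0.0506, 0.0724]
eef_rot: [-0.001, -0.027, 1.0, 0.0]
contact_force: [0.2, 0.4, -0.9]
gripper_width: 0.0234
grip_force: 30.0
1 / 1 [0.6, -0.5, 30.4] [0.001, -0.002, -0.002]
```

Lower to the catches, then press in small steps.

```bash
python3 -m jog '[-1,0.6,-0.5,15,0,0,0,-1,0.6,-0.5,29,0,0,0,-1,0.6,-0.5,29,0,0,0]'
python3 -m jog '[-1,0,0,2,0,0,0,-1,0,0,3,0,0,0,-1,0,0,4,0,0,0,-1,0,0,4,0,0,0]'
python3 -m jog '[-1,0,0,2,0,0,0,-1,0,0,3,0,0,0,-1,0,0,4,0,0,0,-1,0,0,4,0,0,0]'
python3 -m jog '[-1,0,0,1,0,0,0,-1,0,0,2,0,0,0,-1,0,0,3,0,0,0,-1,0,0,3,0,0,0]'
```

```text
time_s: 41.6
tool_pos: [0.4421, 0.0501, 0.0416]
eef_rot: [-0.003, -0.027, 1.0, 0.0]
contact_force: [-1.4, 0.8, -1.2]
gripper_width: 0.0232
grip_force: 30.0
time_s: 41.93
tool_pos: [0.443, 0.0501, 0.0399]
eef_rot: [-0.001, -0.027, 1.0, 0.0]
contact_force: [1.1, -0.5, 2.7]
gripper_width: 0.0231
grip_force: 30.0
time_s: 42.27
tool_pos: [0.4431, 0.0501, 0.0356]
eef_rot: [-0.001, -0.027, 1.0, 0.0]
contact_force: [3.9, 0.1, -1.0]
gripper_width: 0.0229
grip_force: 30.0
time_s: 42.6
tool_pos: [0.4422, 0.0501, 0.0321]
eef_rot: [-0.002, -0.027, 1.0, 0.0]
contact_force: [4.7, -0.2, -1.8]
gripper_width: 0.0235
grip_force: 30.0
```

```bash
python3 -m jog '[-1,-1,0,1,0,0,0,-1,-1,0,2,0,0,0,-1,-1,0,3,0,0,0,-1,-1,0,3,0,0,0]'
python3 -m jog '[-1,0,0,1,0,0,0,-1,0,0,1.5,0,0,0,-1,0,0,1.5,0,0,0]'
```

```text
time_s: 42.93
tool_pos: [0.4432, 0.0502, 0.0305]
eef_rot: [-0.002, -0.027, 1.0, 0.0]
contact_force: [-5.2, -0.4, 30.3]
gripper_width: 0.0233
grip_force: 30.0
time_s: 43.18
tool_pos: [0.4435, 0.0502, 0.0301]
eef_rot: [-0.001, -0.028, 1.0, 0.0]
contact_force: [-10.5, -1.4, 52.3]
gripper_width: 0.0234
grip_force: 42.6
```

Hard stop at home height (10.2 mm above the bench pose). Release, retreat, check, and go look at the second lid.

```bash
python3 -m jog '[-1,0,0,-2,0,0,0,-1,0,0,-2,0,0,0]'
python3 -m jog '[0,0,0,0,0,0,0,0,0,0,0,0,0,0,0,0,0,0,0,0,0,0,0,0,0,0,0,0]'
python3 -m jog '[0,0,0,-120,0,0,0,0,0,0,-120,0,0,0,0,0,0,-120,0,0,0,0,0,0,-120,0,0,0]'
python3 - <<'E'
from h import *
snap('wrist');im,p=snap('wrist');im,p=snap('wrist'); P,r=cur(); print(P)
for a,ce,b in blobs(im,[155,100,60],[175,255,255],200)[0]: print(a,b,np.round(ce,1),onplane(p,*ce,.030,True).round(4),onplane(p,*ce,.019,True).round(4))
plan([.6305,-.067,.19],tool(0,np.pi/2))
E
```

```text
time_s: 43.35
tool_pos: [0.4433, 0.0502, 0.0303]
eef_rot: [-0.001, -0.027, 1.0, 0.0]
contact_force: [1.4, 1.1, 15.4]
gripper_width: 0.0234
grip_force: 32.4
time_s: 43.68
tool_pos: [0.4435, 0.0507, 0.0302]
eef_rot: [-0.001, -0.027, 1.0, 0.001]
contact_force: [-0.3, 6.9, 15.9]
gripper_width: 0.0438
grip_force: 7.7
time_s: 44.02
tool_pos: [0.4455, 0.0502, 0.1548]
eef_rot: [0.002, -0.027, 1.0, 0.0]
contact_force: [1.3, 0.3, 0.4]
gripper_width: 0.0466
grip_force: 0.0
[0.44259753 0.05011207 0.14895081]
9195 [260, 175, 109, 108] [314.  228.9] [0.4412 0.0492 0.03  ] [0.4439 0.0494 0.019 ]
1 / 2 [-90.5, -63.6, -11.6] [0.001, -0.003, -0.001]
2 / 2 [-90.5, -63.7, -11.3] [0.001, -0.003, -0.001]
```

```bash
python3 -m jog '[0,-90.5,-63.5,-11.5,0,-0.003,0,0,-90.5,-63.5,-11.5,0,-0.003,0,0,-90.5,-63.5,-11.5,0,-0.003,0,0,-90.5,-63.5,-11.5,0,-0.003,0]'>/dev/null
python3 -m jog '[0,-90.5,-63.5,-11.5,0,-0.003,0,0,-90.5,-63.5,-11.5,0,-0.003,0,0,-90.5,-63.5,-11.5,0,-0.003,0,0,-90.5,-63.5,-11.5,0,-0.003,0]'
python3 - <<'E'
from h import *
snap('wrist');im,p=snap('wrist');im,p=snap('wrist'); P,r=cur(); print(P)
for a,ce,b in blobs(im,[155,100,60],[175,255,255],200)[0]: print(a,b,np.round(ce,1),onplane(p,*ce,.019,True).round(4))
im,p=snap('top')
for a,ce,b in blobs(im,[155,120,90],[175,255,255],80)[0]: print(a,b,np.round(ce,1),onplane(p,*ce,.019).round(4),onplane(p,*ce,.030).round(4))
E
```

```text
time_s: 44.83
tool_pos: [0.6333, -0.0691, 0.1699]
eef_rot: [0.0, -0.026, 1.0, 0.001]
contact_force: [1.0, -0.1, -0.6]
gripper_width: 0.0468
grip_force: 0.0
[ 0.62972507 -0.06632083  0.16998881]
5991 [408, 0, 97, 75] [457.1  33.5] [0.4495 0.0501 0.019 ]
7858 [261, 171, 101, 100] [310.9 221.3] [ 0.6292 -0.0702  0.019 ]
447 [342, 320, 29, 25] [357.6 334.7] [ 0.7403 -0.0187  0.019 ]
1346 [342, 378, 50, 36] [367.2 394.7] [8.17e-01 2.00e-04 1.90e-02]
506 [457, 147, 28, 33] [469.9 163.6] [ 0.8007 -0.3394  0.019 ] [ 0.7972 -0.3365  0.03  ]
879 [304, 150, 31, 38] [318.3 167.3] [0.7825 0.0252 0.019 ] [0.7791 0.025  0.03  ]
359 [285, 290, 18, 35] [292.3 305.7] [0.4508 0.0765 0.019 ] [0.4502 0.0759 0.03  ]
```

Run:
```python
from h import *
plan([.6297,-.0693,.041],tool(0,np.pi/2))
```

```text
1 / 1 [0.1, -3.5, 148.6] [0.002, -0.001, -0.002]
```

```bash
python3 -m jog '[0.3,0,3.0,80,0.002,0,0,0.3,0,3.0,80,0.002,0,0,0.3,0,3.0,80,0.002,0,0]'
python3 - <<'E'
from h import *
plan([.6297,-.0693,.041],tool(0,np.pi/2))
E
```

```text
time_s: 45.28
tool_pos: [0.6263, -0.0621, 0.0854]
eef_rot: [-0.004, -0.028, 1.0, 0.001]
contact_force: [-1.4, 0.4, -1.1]
gripper_width: 0.0593
grip_force: 0.0
1 / 1 [-3.5, -7.5, 63.3] [0.002, -0.009, -0.001]
```

```bash
python3 -m jog '[0.3,0,-7,35,0,0,0,0.3,0,-7,35,0,0,0,0.3,0,-7,35,0,0,0,0.3,0,-7,35,0,0,0]'
python3 - <<'E'
from h import *
plan([.6297,-.0693,.041],tool(0,np.pi/2))
E
```

```text
time_s: 45.62
tool_pos: [0.6324, -0.0706, 0.0596]
eef_rot: [0.002, -0.027, 1.0, -0.001]
contact_force: [-1.1, -0.2, 0.5]
gripper_width: 0.0601
grip_force: 0.0
1 / 1 [2.8, 1.5, 37.6] [-0.001, 0.004, -0.002]
```

```bash
python3 -m jog '[0.3,1,0.5,30,0,0,0,0.3,1,0.5,30,0,0,0,0.3,1,0.5,30,0,0,0]'
python3 -m jog '[0.3,0,0,0,0,0,0,0.3,0,0,0,0,0,0,0.3,0,0,0,0,0,0]'
```

```text
time_s: 45.87
tool_pos: [0.6306, -0.0701, 0.0284]
eef_rot: [0.001, -0.027, 1.0, -0.0]
contact_force: [-0.0, 0.0, 0.3]
gripper_width: 0.0602
grip_force: 0.0
time_s: 46.12
tool_pos: [0.6315, -0.0704, 0.0288]
eef_rot: [0.002, -0.027, 1.0, -0.001]
contact_force: [0.1, 0.3, -0.8]
gripper_width: 0.0605
grip_force: 0.0
```

Down 8 mm, centre the knob with two closings, and grip.

```bash
python3 -m jog '[0.3,1,0,8,0,0.003,0,0.3,1,0,8,0,0.003,0]'
python3 -m jog '[-1,0,0,0,0,0,0,-1,0,0,0,0,0,0,-1,0,0,0,0,0,0,-1,0,0,0,0,0,0,-1,0,0,0,0,0,0]'>/dev/null
python3 -m jog '[-1,0,0,0,0,0,0,-1,0,0,0,0,0,0,-1,0,0,0,0,0,0,-1,0,0,0,0,0,0,-1,0,0,0,0,0,0]'
python3 -m jog '[0,0,0,0,0,0,0,0,0,0,0,0,0,0,0,0,0,0,0,0,0,0,0,0,0,0,0,0]'>/dev/null
python3 -m jog '[0,0,0,0,0,0,0.52,0,0,0,0,0,0,0.52,0,0,0,0,0,0,0.52,0,0,0,0,0,0,0.52,0,0,0,0,0,0,0.52]'>/dev/null
python3 -m jog '[0,0,0,0,0,0,0.52,0,0,0,0,0,0,0.52,0,0,0,0,0,0,0.52,0,0,0,0,0,0,0.52,0,0,0,0,0,0,0.52]'>/dev/null
python3 -m jog '[0,0,0,0,0,0,0.53,0,0,0,0,0,0,0.53,0,0,0,0,0,0,0.53,0,0,0,0,0,0,0.53,0,0,0,0,0,0,0.53]'
python3 -m jog '[-1,0,0,0,0,0,0,-1,0,0,0,0,0,0,-1,0,0,0,0,0,0,-1,0,0,0,0,0,0,-1,0,0,0,0,0,0]'
python3 -m jog '[-1,0,0,0,0,0,0,-1,0,0,0,0,0,0,-1,0,0,0,0,0,0,-1,0,0,0,0,0,0]'
python3 -m jog '[-1,0,0,-55,0,0,0,-1,0,0,-55,0,0,0,-1,0,0,-55,0,0,0]'
python3 - <<'E'
from h import *
s=plan([.4530,-.1056,.094],tool(0))
s=plan([.4530,-.1056,.061],tool(0),s)
E
```

```text
time_s: 46.28
tool_pos: [0.6304, -0.0705, 0.0194]
eef_rot: [0.001, -0.027, 1.0, -0.001]
contact_force: [-0.2, -0.5, 0.6]
gripper_width: 0.0605
grip_force: 0.0
time_s: 47.12
tool_pos: [0.6298, -0.0705, 0.0193]
eef_rot: [-0.0, -0.027, 1.0, -0.001]
contact_force: [0.7, -0.8, 2.7]
gripper_width: 0.0232
grip_force: 30.2
time_s: 48.7
tool_pos: [0.63, -0.0703, 0.0193]
eef_rot: [0.0, 0.688, 0.726, -0.0]
contact_force: [-0.1, 0.2, 2.4]
gripper_width: 0.0467
grip_force: 1.1
time_s: 49.12
tool_pos: [0.63, -0.0705, 0.0194]
eef_rot: [0.0, 0.687, 0.727, -0.0]
contact_force: [1.8, 0.7, 1.7]
gripper_width: 0.0218
grip_force: 29.7
time_s: 49.45
tool_pos: [0.6299, -0.0704, 0.0193]
eef_rot: [0.0, 0.687, 0.727, -0.0]
contact_force: [1.1, 0.1, 0.9]
gripper_width: 0.0219
grip_force: 29.7
time_s: 49.7
tool_pos: [0.6318, -0.0707, 0.078]
eef_rot: [0.003, 0.687, 0.727, 0.001]
contact_force: [0.7, 0.4, -0.4]
gripper_width: 0.022
grip_force: 29.5
1 / 2 [-12.4, -90.2, 1.0] [0.003, 0.001, -0.0]
2 / 2 [-12.4, -90.2, 1.2] [0.003, 0.001, -0.0]
1 / 1 [0.0, 0.0, 33.0] [0.0, 0.0, 0.0]
```

```bash
python3 -m jog '[-1,-12.5,-90,0,0,0,0,-1,-12.5,-90,0,0,0,0,-1,-12.5,-90,0,0,0,0,-1,-12.5,-90,0,0,0,0]'>/dev/null
python3 -m jog '[-1,-12.5,-88,1,0,0,0,-1,-12.5,-88,1,0,0,0,-1,-12.5,-88,1,0,0,0,-1,-12.5,-88,1,0,0,0]'>/dev/null
python3 -m jog '[-1,0,0,0,0,0,0,-1,0,0,0,0,0,0,-1,0,0,0,0,0,0,-1,0,0,0,0,0,0]'
python3 - <<'E'
from h import *
s=plan([.4532,-.1056,.061],tool(0))
E
```

```text
time_s: 50.7
tool_pos: [0.4545, -0.1051, 0.0733]
eef_rot: [0.001, 0.687, 0.727, -0.0]
contact_force: [-0.7, -0.8, 0.4]
gripper_width: 0.0223
grip_force: 29.6
1 / 1 [-0.4, -1.4, 31.3] [0.0, 0.001, -0.0]
```

```bash
python3 -m jog '[-1,-0.4,-1.2,15,0,0,0,-1,-0.4,-1.2,28,0,0,0,-1,-0.4,-1.2,30,0,0,0]'
python3 -m jog '[-1,0,0,2,0,0,0,-1,0,0,3,0,0,0,-1,0,0,4,0,0,0,-1,0,0,4,0,0,0]'
python3 -m jog '[-1,0,0,2,0,0,0,-1,0,0,3,0,0,0,-1,0,0,3,0,0,0]'
python3 -m jog '[-1,0,0,2,0,0,0,-1,0,0,3,0,0,0,-1,0,0,3,0,0,0]'
```

```text
time_s: 50.95
tool_pos: [0.4528, -0.1054, 0.0425]
eef_rot: [-0.0, 0.687, 0.726, -0.0]
contact_force: [-3.7, 4.2, 18.2]
gripper_width: 0.0216
grip_force: 44.5
time_s: 51.28
tool_pos: [0.4538, -0.1057, 0.0411]
eef_rot: [0.001, 0.687, 0.727, 0.0]
contact_force: [-4.3, 2.9, 22.3]
gripper_width: 0.0191
grip_force: 43.6
time_s: 51.53
tool_pos: [0.4539, -0.1049, 0.0394]
eef_rot: [0.001, 0.687, 0.726, 0.001]
contact_force: [-10.4, 15.3, 52.0]
gripper_width: 0.0185
grip_force: 51.1
time_s: 51.78
tool_pos: [0.4542, -0.105, 0.0388]
eef_rot: [0.001, 0.687, 0.727, 0.001]
contact_force: [-22.6, 18.3, 97.5]
gripper_width: 0.0187
grip_force: 65.3
```

97 N means the lid is hung up; the grip must be off the knob's centre (the width shrank to 19 mm). Back off and look.

```bash
python3 -m jog '[-1,0,0,-8,0,0,0,-1,0,0,-8,0,0,0]'
python3 -m jog '[0,0,0,0,0,0,0,0,0,0,0,0,0,0,0,0,0,0,0,0,0,0,0,0,0,0,0,0,0,0,0,0,0,0,0]'
python3 -m jog '[0,0,0,-110,0,0,0,0,0,0,-110,0,0,0,0,0,0,-110,0,0,0,0,0,0,-110,0,0,0]'>/dev/null
python3 - <<'E'
from h import *
snap('wrist');im,p=snap('wrist');im,p=snap('wrist'); P,r=cur(); print(P)
for a,ce,b in blobs(im,[150,70,60],[175,255,255],200)[0]: print(a,b,np.round(ce,1),onplane(p,*ce,.030,True).round(4),onplane(p,*ce,.039,True).round(4))
X=proj(p,[.453,-.1056,.03],True); print(X)
im2,_=snap('scene')
cv2.imwrite('pics/w11.png',np.hstack([im[80:380,150:550],cv2.resize(im2[150:250,250:383],(400,300),interpolation=cv2.INTER_CUBIC)])[:,:,::-1])
E
```

```text
time_s: 51.95
tool_pos: [0.4538, -0.1058, 0.0434]
eef_rot: [0.002, 0.687, 0.727, 0.0]
contact_force: [0.2, 0.1, -0.1]
gripper_width: 0.0177
grip_force: 29.5
time_s: 52.37
tool_pos: [0.4538, -0.1059, 0.0418]
eef_rot: [0.001, 0.687, 0.726, 0.0]
contact_force: [3.5, 4.4, 9.8]
gripper_width: 0.0447
grip_force: 5.3
[ 0.45207728 -0.10547495  0.15062512]
8515 [257, 0, 113, 91] [312.8  41.1] [0.4437 0.0432 0.03  ] [0.4438 0.0408 0.039 ]
3956 [588, 93, 52, 90] [616.1 135.7] [0.7437 0.0077 0.03  ] [0.7345 0.0064 0.039 ]
9928 [259, 160, 113, 112] [314.7 215.4] [ 0.4526 -0.094   0.03  ] [ 0.4525 -0.0921  0.039 ]
(np.float64(314.3680653506938), np.float64(229.56382318921686))
```

View pics/w11.png

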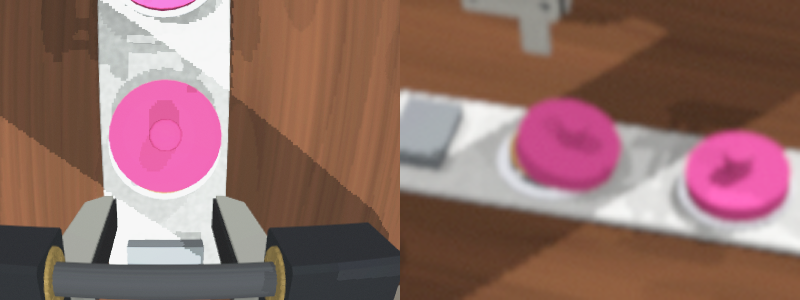

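Right panel and wrist view: the second lid sits about 13 mm too far toward dish 2 on dish 1 (knob at (315,215), dish centre expected at (314,230)), so it rests on the rim. I'll regrip across y to centre it in that direction. Lid 1 on dish 2 looks level.

```bash
python3 -m jog '[0.3,0,0,0,0,0,-0.52,0.3,0,0,0,0,0,-0.52,0.3,0,0,0,0,0,-0.52,0.3,0,0,0,0,0,-0.52,0.3,0,0,0,0,0,-0.52]'>/dev/null
python3 -m jog '[0.3,0,0,0,0,0,-0.52,0.3,0,0,0,0,0,-0.52,0.3,0,0,0,0,0,-0.52,0.3,0,0,0,0,0,-0.52,0.3,0,0,0,0,0,-0.52]'>/dev/null
python3 -m jog '[0.3,0,0,0,0,0,-0.53,0.3,0,0,0,0,0,-0.53,0.3,0,0,0,0,0,-0.53,0.3,0,0,0,0,0,-0.53,0.3,0,0,0,0,0,-0.53]'
python3 - <<'E'
from h import *
snap('wrist');im,p=snap('wrist'); P,r=cur(); print(P)
for a,ce,b in blobs(im,[150,70,60],[175,255,255],200)[0]: print(a,b,np.round(ce,1),onplane(p,*ce,.030,True).round(4),onplane(p,*ce,.039,True).round(4))
plan([.4525,-.0925,.067],tool(0,np.pi/2))
E
```

```text
time_s: 54.15
tool_pos: [0.452, -0.1055, 0.1507]
eef_rot: [-0.001, -0.028, 1.0, -0.0]
contact_force: [-0.5, 0.2, -0.3]
gripper_width: 0.0603
grip_force: 0.0
[ 0.45209949 -0.10550498  0.15077178]
9505 [274, 177, 110, 111] [328.1 231.6] [ 0.452  -0.0952  0.03  ] [ 0.4497 -0.0957  0.039 ]
7278 [442, 179, 94, 100] [488.8 227.8] [0.4408 0.0432 0.03  ] [0.4389 0.0384 0.039 ]
1 / 1 [-1.2, 13.0, 102.8] [-0.0, -0.001, -0.007]
```

```bash
python3 -m jog '[0.3,0,11,70,0,0,0,0.3,0,11,70,0,0,0,0.3,0,11,70,0,0,0]'>/dev/null
python3 -m jog '[0.3,0,0,31,0,0,0,0.3,0,0,31,0,0,0,0.3,0,0,31,0,0,0]'
python3 -m jog '[-1,0,0,0,0,0,0,-1,0,0,0,0,0,0,-1,0,0,0,0,0,0,-1,0,0,0,0,0,0,-1,0,0,0,0,0,0]'>/dev/null
python3 -m jog '[-1,0,0,0,0,0,0,-1,0,0,0,0,0,0,-1,0,0,0,0,0,0,-1,0,0,0,0,0,0,-1,0,0,0,0,0,0]'
python3 -m jog '[-1,0,0,-30,0,0,0,-1,0,0,-30,0,0,0,-1,0,0,-30,0,0,0,-1,0,0,-30,0,0,0]'
python3 - <<'E'
from h import *
snap('wrist');im,p=snap('wrist'); P,r=cur(); print(P,(tool(0,np.pi/2).inv()*r).as_rotvec())
for a,ce,b in blobs(im,[150,70,60],[175,255,255],200)[0]: print(a,b,np.round(ce,1),onplane(p,*ce,P[2]-.005,True).round(4))
E
```

```text
time_s: 54.75
tool_pos: [0.4515, -0.0947, 0.0508]
eef_rot: [-0.001, -0.026, 1.0, -0.0]
contact_force: [0.3, 0.1, 0.4]
gripper_width: 0.0604
grip_force: 0.0
time_s: 55.58
tool_pos: [0.4515, -0.0919, 0.051]
eef_rot: [-0.0, -0.026, 1.0, 0.002]
contact_force: [0.5, 29.1, 13.7]
gripper_width: 0.023
grip_force: 29.4
time_s: 55.92
tool_pos: [0.4517, -0.0948, 0.0803]
eef_rot: [0.0, -0.027, 1.0, -0.001]
contact_force: [-0.2, 0.5, -0.7]
gripper_width: 0.0228
grip_force: 29.4
[ 0.45133961 -0.09469391  0.07985091] [0.00063773 0.00118553 0.00207625]
10869 [460, 190, 113, 125] [516.2 251.3] [0.4268 0.012  0.0749]
15140 [224, 195, 162, 150] [303.5 261.6] [ 0.4375 -0.1014  0.0749]
```

Run:
```python
from h import *
snap('wrist');im,p=snap('wrist'); P,r=cur()
print([ (b,np.round(c,1)) for a,c,b in blobs(im,[150,70,60],[175,255,255],5000)[0]])
th=np.linspace(0,2*np.pi,73)
for d in(.0,.006,.012,.018):
  for ox,oy in((0,0),(0,-.005),(-.005,0)):
    q=np.array([proj(p,[P[0]+ox+.044*np.cos(t),P[1]+oy+.044*np.sin(t),P[2]-d],True) for t in th]); print(d,ox,oy,q.min(0).round(0),q.max(0).round(0))
print(np.round(proj(p,P,True)))
# knob: darkest/brightest region? report row-wise widths of lid mask
m=cv2.inRange(cv2.cvtColor(im,cv2.COLOR_RGB2HSV),np.array([150,70,60]),np.array([175,255,255]))
for v in range(195,350,15):
  u=np.where(m[v,200:420])[0]; 
  if len(u): print(v,u.min()+200,u.max()+200)
```

```text
[([460, 190, 113, 125], array([516.3, 251.5])), ([224, 196, 162, 149], array([303.5, 261.6]))]
0.0 0 0 [227. 203.] [404. 367.]
0.0 0 -0.005 [217. 203.] [395. 366.]
0.0 -0.005 0 [227. 193.] [406. 359.]
0.006 0 0 [229. 201.] [402. 360.]
0.006 0 -0.005 [220. 201.] [392. 360.]
0.006 -0.005 0 [229. 191.] [403. 353.]
0.012 0 0 [232. 199.] [399. 355.]
0.012 0 -0.005 [223. 199.] [390. 354.]
0.012 -0.005 0 [232. 189.] [401. 347.]
0.018 0 0 [234. 197.] [397. 349.]
0.018 0 -0.005 [225. 197.] [388. 349.]
0.018 -0.005 0 [234. 187.] [398. 342.]
[316. 293.]
210 257 349
225 241 367
240 231 377
255 226 383
270 225 384
285 224 383
300 226 338
315 290 338
330 288 340
```

The lid hangs from only the top ~4 mm of its knob and looks shifted about 5 mm in y. On the bench my tips touched the lid's top while rotating and dragged it. I'll put it back on the bench and regrip with clearance.

```bash
python3 -m jog '[-1,-80,0,0,0,0,0,-1,-80,0,0,0,0,0,-1,-80,0,0,0,0,0,-1,-80,0,0,0,0,0]'>/dev/null
python3 -m jog '[-1,-80,-20,0,0,0,0,-1,-80,-20,0,0,0,0,-1,-80,-20,0,0,0,0,-1,-80,-20,0,0,0,0]'>/dev/null
python3 -m jog '[-1,0,0,34,0,0,0,-1,0,0,34,0,0,0,-1,0,0,34,0,0,0]'
python3 -m jog '[-1,0,0,2,0,0,0,-1,0,0,4,0,0,0,-1,0,0,4,0,0,0]'
python3 -m jog '[0.3,0,0,0,0,0,0,0.3,0,0,0,0,0,0,0.3,0,0,0,0,0,0,0.3,0,0,0,0,0,0,0.3,0,0,0,0,0,0]'
python3 -m jog '[0.3,0,0,-120,0,0,0,0.3,0,0,-120,0,0,0,0.3,0,0,-120,0,0,0,0.3,0,0,-120,0,0,0]'>/dev/null
python3 - <<'E'
from h import *
for i in range(4): im,p=snap('wrist')
P,r=cur(); print(P)
for a,ce,b in blobs(im,[150,70,60],[175,255,255],3000)[0]: print(a,b,np.round(ce,1),onplane(p,*ce,.019,True).round(4))
E
```

```text
time_s: 57.03
tool_pos: [0.6103, -0.1056, 0.0454]
eef_rot: [-0.002, -0.027, 1.0, 0.0]
contact_force: [0.1, -0.1, -0.7]
gripper_width: 0.0229
grip_force: 29.6
time_s: 57.28
tool_pos: [0.6125, -0.1059, 0.0431]
eef_rot: [0.0, -0.027, 1.0, -0.001]
contact_force: [-0.1, 0.3, -0.6]
gripper_width: 0.0225
grip_force: 29.6
time_s: 57.7
tool_pos: [0.6126, -0.106, 0.0425]
eef_rot: [-0.0, -0.027, 1.0, -0.0]
contact_force: [-0.3, -0.3, -0.4]
gripper_width: 0.0518
grip_force: 0.0
[ 0.61195151 -0.10568265  0.16119082]
6886 [453, 4, 92, 96] [498.8  51.9] [0.4436 0.0491 0.019 ]
8183 [261, 173, 103, 102] [311.7 223.9] [ 0.6121 -0.1088  0.019 ]
```

```bash
python3 -m jog '[0.3,0,-3,110,0,0,0,0.3,0,-3,110,0,0,0,0.3,0,-3,110,0,0,0,0.3,0,-3,110,0,0,0]'>/dev/null
python3 -m jog '[0.3,0,0,27,0,0,0,0.3,0,0,27,0,0,0,0.3,0,0,27,0,0,0,0.3,0,0,27,0,0,0]'
python3 -m jog '[-1,0,0,0,0,0,0,-1,0,0,0,0,0,0,-1,0,0,0,0,0,0,-1,0,0,0,0,0,0,-1,0,0,0,0,0,0]'>/dev/null
python3 -m jog '[-1,0,0,0,0,0,0,-1,0,0,0,0,0,0,-1,0,0,0,0,0,0,-1,0,0,0,0,0,0,-1,0,0,0,0,0,0]'
python3 -m jog '[0.2,0,0,0,0,0,0,0.2,0,0,0,0,0,0,0.2,0,0,0,0,0,0,0.2,0,0,0,0,0,0,0.2,0,0,0,0,0,0]'
python3 -m jog '[0.2,0,0,0,0,0,0.52,0.2,0,0,0,0,0,0.52,0.2,0,0,0,0,0,0.52,0.2,0,0,0,0,0,0.52,0.2,0,0,0,0,0,0.52]'>/dev/null
python3 -m jog '[0.2,0,0,0,0,0,0.52,0.2,0,0,0,0,0,0.52,0.2,0,0,0,0,0,0.52,0.2,0,0,0,0,0,0.52,0.2,0,0,0,0,0,0.52]'>/dev/null
python3 -m jog '[0.2,0,0,0,0,0,0.53,0.2,0,0,0,0,0,0.53,0.2,0,0,0,0,0,0.53,0.2,0,0,0,0,0,0.53,0.2,0,0,0,0,0,0.53]'
python3 -m jog '[-1,0,0,0,0,0,0,-1,0,0,0,0,0,0,-1,0,0,0,0,0,0,-1,0,0,0,0,0,0,-1,0,0,0,0,0,0]'>/dev/null
python3 -m jog '[-1,0,0,0,0,0,0,-1,0,0,0,0,0,0,-1,0,0,0,0,0,0,-1,0,0,0,0,0,0]'
```

```text
time_s: 58.9
tool_pos: [0.6134, -0.1091, 0.027]
eef_rot: [0.001, -0.027, 1.0, -0.001]
contact_force: [0.3, 0.3, 1.1]
gripper_width: 0.0602
grip_force: 0.0
time_s: 59.73
tool_pos: [0.6128, -0.1089, 0.0255]
eef_rot: [-0.0, -0.027, 1.0, -0.0]
contact_force: [-2.5, 1.6, 2.6]
gripper_width: 0.0232
grip_force: 30.0
time_s: 60.15
tool_pos: [0.6127, -0.109, 0.0253]
eef_rot: [-0.0, -0.027, 1.0, -0.0]
contact_force: [0.4, -1.0, -0.7]
gripper_width: 0.0518
grip_force: 0.0
time_s: 61.4
tool_pos: [0.6128, -0.1089, 0.0254]
eef_rot: [0.0, 0.688, 0.726, -0.0]
contact_force: [-0.1, 0.2, -0.4]
gripper_width: 0.0557
grip_force: 0.0
time_s: 62.15
tool_pos: [0.6128, -0.109, 0.0254]
eef_rot: [0.0, 0.687, 0.727, -0.0]
contact_force: [1.2, -0.1, 0.7]
gripper_width: 0.0235
grip_force: 30.0
```

Centred: 23.5 mm, as with lid 1. Carry to dish 1.

```bash
python3 -m jog '[-1,0,0,-52,0,0,0,-1,0,0,-52,0,0,0,-1,0,0,-52,0,0,0]'
python3 -m jog '[-1,6,-80,0,0,0,0,-1,6,-80,0,0,0,0,-1,6,-80,0,0,0,0,-1,6,-80,0,0,0,0]'>/dev/null
python3 -m jog '[-1,6,-79,0,0,0,0,-1,6,-79,0,0,0,0,-1,6,-79,0,0,0,0,-1,6,-79,0,0,0,0]'>/dev/null
python3 -m jog '[-1,0,0,0,0,0,0,-1,0,0,0,0,0,0,-1,0,0,0,0,0,0,-1,0,0,0,0,0,0]'
python3 - <<'E'
from h import *
plan([.4531,-.1056,.066],tool(0))
E
```

```text
time_s: 62.4
tool_pos: [0.6147, -0.1093, 0.0807]
eef_rot: [0.003, 0.687, 0.727, 0.001]
contact_force: [-0.1, -0.8, 0.1]
gripper_width: 0.0231
grip_force: 30.0
time_s: 63.4
tool_pos: [0.4542, -0.1058, 0.0773]
eef_rot: [0.0, 0.687, 0.727, -0.0]
contact_force: [0.5, 0.2, 0.0]
gripper_width: 0.0235
grip_force: 30.0
1 / 1 [0.3, -1.0, 30.3] [0.0, 0.001, -0.001]
```

```bash
python3 -m jog '[-1,0.3,-0.8,15,0,0,0,-1,0.3,-0.8,26,0,0,0,-1,0.3,-0.8,27,0,0,0]'
python3 -m jog '[-1,0,0,2,0,0,0,-1,0,0,4,0,0,0,-1,0,0,5,0,0,0,-1,0,0,5,0,0,0]'
python3 -m jog '[-1,0,0,2,0,0,0,-1,0,0,3,0,0,0,-1,0,0,3,0,0,0]'
```

```text
time_s: 63.65
tool_pos: [0.4521, -0.1053, 0.049]
eef_rot: [-0.001, 0.687, 0.727, -0.001]
contact_force: [0.2, 0.2, -0.8]
gripper_width: 0.023
grip_force: 30.0
time_s: 63.98
tool_pos: [0.4529, -0.1056, 0.0457]
eef_rot: [0.001, 0.687, 0.726, -0.0]
contact_force: [0.4, 0.1, -0.1]
gripper_width: 0.023
grip_force: 30.0
time_s: 64.23
tool_pos: [0.453, -0.1057, 0.0428]
eef_rot: [0.001, 0.687, 0.726, -0.0]
contact_force: [0.5, -1.0, -0.7]
gripper_width: 0.0232
grip_force: 30.0
```

The skirt is over the rim without force. Press home.

```bash
python3 -m jog '[-1,0,0,2,0,0,0,-1,0,0,4,0,0,0,-1,0,0,4,0,0,0]'
python3 -m jog '[-1,0,0,1,0,0,0,-1,0,0,3,0,0,0,-1,0,0,3,0,0,0]'
python3 -m jog '[-1,0,0,1,0,0,0,-1,0,0,2,0,0,0,-1,0,0,2,0,0,0]'
```

```text
time_s: 64.48
tool_pos: [0.4525, -0.1056, 0.0381]
eef_rot: [0.0, 0.687, 0.726, -0.0]
contact_force: [2.2, 0.1, -3.2]
gripper_width: 0.0229
grip_force: 30.0
time_s: 64.73
tool_pos: [0.4527, -0.1057, 0.036]
eef_rot: [0.0, 0.687, 0.727, -0.0]
contact_force: [-2.8, -1.0, 13.6]
gripper_width: 0.0234
grip_force: 30.0
time_s: 64.98
tool_pos: [0.4527, -0.1058, 0.035]
eef_rot: [0.001, 0.687, 0.727, -0.0]
contact_force: [-9.7, -0.8, 32.9]
gripper_width: 0.0232
grip_force: 30.0
```

```bash
python3 -m jog '[-1,0,0,-2,0,0,0,-1,0,0,-2,0,0,0]'>/dev/null
python3 -m jog '[0.2,0,0,0,0,0,0,0.2,0,0,0,0,0,0,0.2,0,0,0,0,0,0,0.2,0,0,0,0,0,0,0.2,0,0,0,0,0,0]'
python3 -m jog '[0.2,0,0,-130,0,0,0,0.2,0,0,-130,0,0,0,0.2,0,0,-130,0,0,0,0.2,0,0,-130,0,0,0]'>/dev/null
cat > e.py <<'E'
from h import *
for i in range(4): im,p=snap('wrist')
P,r=cur(); print(P)
th=np.linspace(0,2*np.pi,73)
for a,ce,b in blobs(im,[150,70,60],[175,255,255],7000)[0]:
  X=onplane(p,*ce,.028,True); print(a,b,np.round(ce,1),X.round(4),torack(X).round(4))
for y in(-.09,.066):
  for z in(.030,.038):
    c=rk(0,y,z); q=np.array([proj(p,c+[.044*np.cos(t),.044*np.sin(t),0],True) for t in th]); print(y,z,q.min(0).round(1),np.ptp(q,axis=0).round(1))
E
python3 e.py
python3 -m jog '[0.2,78,0,0,0,0,0,0.2,78,0,0,0,0,0,0.2,78,0,0,0,0,0,0.2,78,0,0,0,0,0]'>/dev/null
python3 -m jog '[0.2,78,0,0,0,0,0,0.2,78,0,0,0,0,0,0.2,78,0,0,0,0,0,0.2,78,0,0,0,0,0]'>/dev/null
python3 e.py
```

```text
time_s: 65.57
tool_pos: [0.4524, -0.1055, 0.0352]
eef_rot: [0.0, 0.687, 0.726, -0.0]
contact_force: [1.1, 0.2, -0.7]
gripper_width: 0.0518
grip_force: 0.0
[ 0.45190055 -0.10519788  0.16432985]
8236 [260, 0, 108, 93] [313.3  43.3] [0.4436 0.0457 0.028 ] [-0.001   0.0615  0.028 ]
8401 [263, 173, 104, 104] [314.2 224.5] [ 0.4525 -0.1049  0.028 ] [-0.0006 -0.0894  0.028 ]
-0.09 0.03 [262.5 173.1] [104.8 101.8]
-0.09 0.038 [261.2 174.1] [107.5 104.3]
0.066 0.03 [260.  -10.9] [109.1 100.5]
0.066 0.038 [258.5 -14.5] [112.  102.8]
[0.44394885 0.04905268 0.16489526]
8471 [262, 172, 104, 103] [313.6 223.2] [0.4432 0.0508 0.028 ] [-0.0011  0.0665  0.028 ]
-0.09 0.03 [271.1 340.9] [88.4 69.1]
-0.09 0.038 [270.2 345.4] [90.1 69.5]
0.066 0.03 [262.3 171.6] [105.1 102.2]
0.066 0.038 [261.  172.5] [107.7 104.6]
```

Both lids are centred within about 1 mm, with the apparent size of a lid at home height. Last check of the stamp, then hand in.

```bash
python3 -m jog '[0.2,0,0,-60,0,0,0,0.2,0,0,-60,0,0,0,0.2,0,0,-60,0,0,0]'
python3 - <<'E'
from h import *
im,p=snap('scene')
for c,lo,hi,z in(('green',[45,120,40],[80,255,255],.012),('orange',[6,205,150],[17,255,255],.123)):
  for a,ce,b in blobs(im,lo,hi,15)[0]:
    X=onplane(p,*ce,z)
    if .55<X[0]<.72 and .1<X[1]<.35: print(c,a,b,np.round(ce,1),X.round(3))
print(env.close_job())
E
```

```text
time_s: 67.22
tool_pos: [0.4458, 0.0493, 0.2287]
eef_rot: [0.002, 0.688, 0.726, 0.002]
contact_force: [0.3, 0.1, 0.7]
gripper_width: 0.0555
grip_force: 0.0
green 38 [415, 288, 15, 5] [421.7 290. ] [0.644 0.24  0.012]
the job is handed in; nothing more can be done
None
```

I handed the job in at about 67 s, but it returned no verdict. By my measurements the stamp was walked over dishes 1, 2 and 3 and left standing on the pad, and both pink lids are home on dishes 1 and 2, with dish 3 left open. On the first try lid 2 caught on dish 1's rim and the wrist force reached 97 N (limit 120 N); I put it back on the bench, regripped and seated it.

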